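# Load the round lamp boards into the cassette

### The arm

A 6-joint arm with a two-finger parallel gripper is mounted at the origin on the work surface. World frame = base frame: x ahead of the robot, y to its left, z up, the work surface at z = 0. Lengths are in m, angles in rad, forces in N, time in s.
With the tool pointing down it reaches from about 0.3 to 0.875 m from the base axis. Payload 6.4 kg.
Tool frame: the origin (TCP) lies at the very end of the fingers, on their centre line; the grasp point (between the pads) lies 19 mm behind it; z points along the fingers, x is the direction in which the jaws open and shut, and the axes are right-handed (so a half turn about z gives the same grasp; the last joint's range is limited). The gripper opens to 85 mm and grips with 20 to 120 N. Pads are 22 mm wide; open, the fingers measure 114 mm over their backs; the gripper's body (76 mm by 85 mm) begins 54 mm behind the grasp point. The pads swing forward as they close: fully open they stand 13 mm farther back than shut.
Start: joints at [-1.46, 0.181, 1.607, -0, 1.354, -0.206], TCP at [0.179, -0.546, 0.231] pointing down, gripper open.
Joint ranges: [-2.99, 2.99], [-0.89, 2.07], [0.3, 2.58], [-1.14, 4.28], [0, 2.63], [-3.12, 3.12]. Speed limits (rad/s): [2.57, 2.57, 3.01, 3.14, 3.14, 3.14].

### API

Orientations are given as a rotation vector (axis times angle).
In Python, from bench import state, camera, get_calibration, job_done, search_frame, cut_out, tip_of gives the robot as it stands.
- The arm moves only by the shell command python3 -m creep 'ROWS' [FORCE]. ROWS is JSON, a list of rows, each an object of numbers: "wx", "wy", "wz": the turn, a rotation vector about the tool's x, y, z in rad; "dx", "dy", "dz": the shift along the tool's x, y, z in m; "claw": the opening, from 0 (shut) to 1 (fully open). In form: [{"wx": .., "wy": .., "wz": .., "dx": .., "dy": .., "dz": .., "claw": ..}, ...]. A call has 1 to 5 rows; each row shifts and turns the commanded pose from where the row before left it, along the tool's axes as they then stand; what a row does not reach is not made up. A row lasts 1/8 s, in which the tool goes at most 62.5 mm and 10.7 degrees, less where a joint would pass 70% of its speed; a pose out of reach is approached as far as the arm can. A call with a gripper value outside its range is refused whole. The fingers move at their own pace and stop on an object; FORCE is the grip in N (left out, the last holds). Time passes only in rows, so rows that do not move let the fingers close. It gives the time, the measured TCP pose, the force and the opening at its end, in the units of the state.
- state(): the state, without advancing time (a new reading comes with each control period).
- camera(name): name is "side" or "top" or "wrist"; returns the picture (384x512x3 uint8, red, green, blue); there is no depth.
- get_calibration(name): a dict with "vfov" (degrees; the focal length in pixels is half the picture's height over the tangent of half this angle, whatever the lens; pixels are square), "cx", "cy" (the principal point, pixels), "dist" ([k1, k2, p1, p2, k3] as OpenCV has them; the pictures are not rectified), "R" (3x3) and "t" (3): a world point X has camera coordinates R X + t. Camera axes: x right, y down, z forward; pixel columns grow to the right and rows downward; lengths in m; the calibration is good to about 2 mm. A picture is of the moment at which its call begins: read the wrist's pose just before it. get_calibration takes no time and is no camera call; for the wrist camera it gives the pose at the moment of the call.
- job_done(): hands the job in, once; it reports no verdict.
Trained networks look in the newest picture that a camera, given by its name, has taken for a name from the list of things; names that differ only in an ending like _2 or _b are one class to them, and where a whole thing is asked for, a point or a joint stands for the part that bears it (a point fixed in the world has none). Each returns a list of dicts, best first, with "score" (0 to 1); they miss things now and then, are a little off and sometimes report something else, mostly with a low value. They report only what shows in the picture. A call takes as long as a camera call. They do not tell look-alikes from the thing itself.
- search_frame(camera, target): "location" ([x, y, z] in m, in world coordinates, good to about 4 mm: the middle of the surface that is visible of it).
- cut_out(camera, target): "pixels" (384x512 bool, what is visible of it).
- tip_of(camera, target): "location" ([x, y, z] in m, in world coordinates, good to about 4 mm: a listed point, or the origin of a listed thing).
The state is a dict: "t": time; "joints": joint angles; "qd": joint speeds; "joint_torque": joint torques, N m; "tcp_pos": TCP position; "tool_rot": TCP orientation; "ft_force": force on the tool from outside, world axes, zero at the start; "moment": the same for the moment, N m; "opening": finger opening in m.
Only numpy, scipy, OpenCV 4.12 (cv2) and the standard library are available. Lean on these libraries where they do the work, as an engineer would, in place of code of your own. Each camera call takes 0.05 s, during which the arm holds its last target.

### The job

At this electronics bench, slide the two round lamp boards flat into the open front of the slotted cassette, each until its whole disc is inside: first the larger disc into the lowest slot, then the smaller disc into the top slot, and leave both lying there with their black grips outside. Leave the square board where it lies.

Things in the scene. Friction and masses are not known exactly. Their poses are not given: they have to be found in the camera images.
- large_grip (a point): Mid-point of the upright black grip (30 long x, 20 thick y, 38 tall) of the carrier with the larger round board, 96 mm across, 6 mm thick, green top. Grip stands on the rear of a flat 18 mm wide, 6 mm thick tongue; this point is 25 mm above the carrier's flat underside. x: level, towards the board; z up. Board's near edge is 65 mm ahead, far tip 161 mm ahead. 160 g, loose, flat on the bench.
- small_grip (a point): Mid-point of the upright black grip (30 long x, 20 thick y, 38 tall) of the carrier with the smaller round board, 70 mm across, 6 mm thick, green top. Grip stands on the rear of a flat 18 mm wide, 6 mm thick tongue; this point is 25 mm above the carrier's flat underside. x: level, towards the board; z up. Board's near edge is 65 mm ahead, far tip 135 mm ahead. 110 g, loose, flat on the bench.
- square_grip (a point): Mid-point of the upright black grip (30 long x, 20 thick y, 38 tall) of the carrier with the 72 mm square board (leave alone), 6 mm thick, green top. Grip stands on the rear of a flat 18 mm wide, 6 mm thick tongue; this point is 25 mm above the carrier's flat underside. x: level, towards the board; z up. Board's near edge is 65 mm ahead, far edge 137 mm ahead. 110 g, loose, flat on the bench.
- cassette: Fixed open aluminium rack, 140 wide (y), 126 deep (x), 104 mm high. Origin: on the bench below mid open front; x points into the slots. Floors at z 14 (low; 120 wide, stop 112 deep), 44 (middle; full), 74 mm (top; 94 wide, stop 86 deep); each slot 26 mm high. Disc wholly in: its grip centre at x -65 mm or nearer; at the stop: -49. Grips end outside, boards resting on slot floors.
Not all that is in view belongs to the job. Leave any pink look-alike of the part that bears small_grip alone. Leave any purple look-alike of the cassette alone.

How it is judged:
By the outcome, as a careful person would: the job done as asked, in the order asked, and still so for the second after the job is handed in, with the robot touching nothing.
It also fails if it takes over 64 s, if anything falls off the work surface, if the arm or the gripper's body presses on something with over 40 N, if the wrist force passes 120 N, or if a joint passes its speed limit or range.

## Working session

There is one attempt and no reset: what is moved stays moved. The work goes in short steps, Python scripts to look and compute and a shell command to move; the robot and the scene stay as the last step left them, time stands still between calls to the robot, and variables do not carry over. Pictures are saved under pics/ and viewed, and the job is handed in when it is done.

```bash
mkdir -p pics; ls; python3 - <<'E'
from bench import *
import cv2
s=state();print({k:s[k] for k in('t','tcp_pos','tool_rot','opening')})
for c in('top','side'):
    cv2.imwrite(f'pics/{c}0.png',camera(c)[:,:,::-1])
    for n in('large_grip','small_grip','square_grip','cassette'):
        print(c,n,[(round(d['score'],2),[round(float(v),3) for v in d['location']]) for d in tip_of(c,n)])
    k=get_calibration(c);print(k)
print(state()['t'])
E
```

```text
pics
{'t': 0.0, 'tcp_pos': array([ 0.17908652, -0.54579245,  0.23036879]), 'tool_rot': array([-2.54296460e+00,  1.84239145e+00,  1.91541577e-03]), 'opening': 0.08499708535650641}
top large_grip [(0.82, [0.484, -0.332, 0.028])]
top small_grip [(0.9, [0.475, 0.363, 0.024]), (0.84, [0.393, 0.378, 0.025])]
top square_grip [(0.9, [0.459, 0.198, 0.022])]
top cassette [(0.96, [0.684, -0.077, 0.0]), (0.94, [0.286, -0.017, 0.002])]
{'vfov': 46.52307917210715, 'cx': 245.11440552094078, 'cy': 188.2841580358148, 'dist': array([-0.13925315,  0.        ,  0.        ,  0.        ,  0.        ]), 'R': array([[ 0.02233166, -0.99968766,  0.0112197 ],
       [-0.99567852, -0.02325117, -0.08990923],
       [ 0.09014202, -0.00916339, -0.99588676]]), 't': array([0.01761353, 0.51652212, 1.20095664])}
side large_grip [(0.66, [0.482, -0.327, 0.028])]
side small_grip [(0.92, [0.472, 0.367, 0.027]), (0.76, [0.389, 0.382, 0.025])]
side square_grip [(0.64, [0.457, 0.193, 0.025])]
side cassette [(0.58, [0.684, -0.074, 0.0])]
{'vfov': 44.63374558406033, 'cx': 250.64035477832198, 'cy': 190.6520482177664, 'dist': array([-0.17944427,  0.        ,  0.        ,  0.        ,  0.        ]), 'R': array([[-0.93059419, -0.36597779,  0.0073972 ],
       [-0.23934622,  0.59306203, -0.76875927],
       [ 0.27696182, -0.7171734 , -0.63949548]]), 't': array([0.4791263 , 0.12215575, 1.08899565])}
0.5
```

View pics/top0.png

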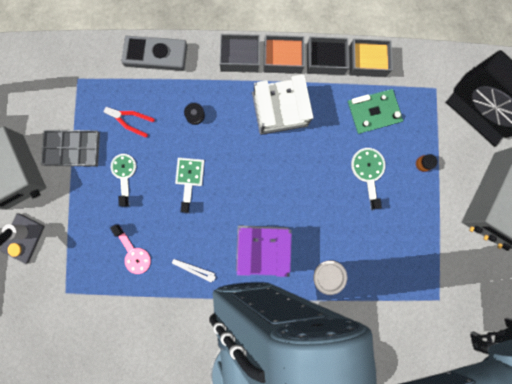

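View pics/side0.png

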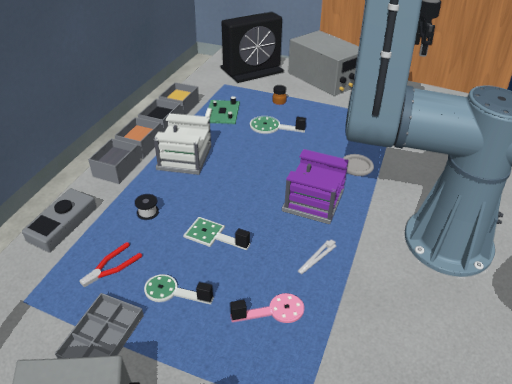

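```bash
cat > h.py <<'E'
import numpy as np,cv2
from bench import *
def proj(c,P,k=None):
    k=k or get_calibration(c); f=192/np.tan(np.radians(k['vfov']/2))
    K=np.array([[f,0,k['cx']],[0,f,k['cy']],[0,0,1]])
    return cv2.projectPoints(np.array(P,float).reshape(-1,3),cv2.Rodrigues(np.array(k['R']))[0],np.array(k['t']),K,np.array(k['dist']))[0][:,0]
def unproj(c,uv,z,k=None):
    k=k or get_calibration(c); f=192/np.tan(np.radians(k['vfov']/2))
    K=np.array([[f,0,k['cx']],[0,f,k['cy']],[0,0,1]])
    n=cv2.undistortPoints(np.array(uv,float).reshape(-1,1,2),K,np.array(k['dist']))[:,0]
    R=np.array(k['R']);C=-R.T@np.array(k['t'])
    d=np.c_[n,np.ones(len(n))]@R
    return C+d*((z-C[2])/d[:,2])[:,None]
def crop(src,out,x0,y0,x1,y1,s):
    im=cv2.imread(src)[y0:y1,x0:x1]; cv2.imwrite(out,cv2.resize(im,None,fx=s,fy=s,interpolation=cv2.INTER_CUBIC))
E
python3 - <<'E'
from h import *
print(proj('top',[[.684,-.077,0]]),proj('side',[[.684,-.075,0]]))
a=cv2.imread('pics/top0.png')[60:150,235:335];b=cv2.imread('pics/side0.png')[100:190,140:240]
cv2.imwrite('pics/c1.png',cv2.resize(np.hstack([a,b]),None,fx=4,fy=4,interpolation=cv2.INTER_CUBIC))
E
```

```text
[[283.82606616 130.94423411]] [[205.12559459 160.51825199]]
```

View pics/c1.png

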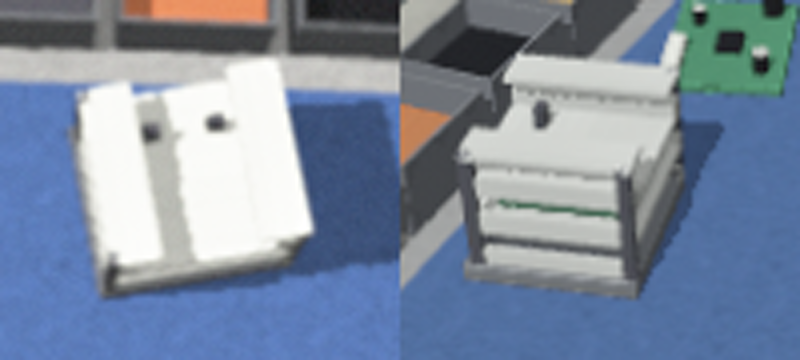

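```bash
python3 - <<'E'
from h import *
from scipy.optimize import minimize
# discs centre + grip
for c in('top','side'):
    im=cv2.imread(f'pics/{c}0.png');hsv=cv2.cvtColor(im,cv2.COLOR_BGR2HSV)
    g=cv2.inRange(hsv,(50,90,50),(90,255,255))
    g=cv2.morphologyEx(g,cv2.MORPH_CLOSE,np.ones((5,5)))
    n,l,st,ce=cv2.connectedComponentsWithStats(g)
    for i in range(1,n):
        if st[i,4]>120: print(c,st[i],ce[i],unproj(c,[ce[i]],.006)[0].round(4))
M={}
for c in('top','side'):
    camera(c)
    r=cut_out(c,'cassette'); print(c,[(d['score'],d['pixels'].sum()) for d in r])
    for i,d in enumerate(r):
        p=d['pixels']; print(np.argwhere(p).mean(0)[::-1])
        if p.any() and abs(np.argwhere(p).mean(0)[0]-(105 if c=='top' else 143))<15: M[c]=p
np.savez('m.npz',**M)
ks={c:get_calibration(c) for c in M}
def box(v):
    x,y,a=v;R=np.array([[np.cos(a),-np.sin(a)],[np.sin(a),np.cos(a)]])
    P=[(X,Y,Z) for X in(0,.126) for Y in(-.07,.07) for Z in(0,.104)]
    return np.array([[*(R@np.array(p[:2])+[x,y]),p[2]] for p in P])
def cost(v):
    t=0
    for c,m in M.items():
        mm=np.zeros((384*4,512*4),np.uint8);cv2.fillConvexPoly(mm,cv2.convexHull((proj(c,box(v),ks[c])*4+1.5).astype(np.int32)),1)
        hm=np.zeros_like(mm);cv2.fillConvexPoly(hm,cv2.convexHull((np.argwhere(m)[:,::-1]*4+2).astype(np.int32)),1)
        t+=1-(mm&hm).sum()/(mm|hm).sum()
    return t
for a0 in(0,.1,.2,.3):
    r=minimize(cost,[.684,-.076,a0],method='Nelder-Mead',options=dict(initial_simplex=[[.684,-.076,a0],[.694,-.076,a0],[.684,-.066,a0],[.684,-.076,a0+.1]],xatol=1e-4,fatol=1e-4));print(r.x,r.fun)
E
```

```text
top [ 348   89   55   45 1342] [375.26453055 111.60804769] [ 0.748  -0.3407  0.006 ]
top [355 151  27  28 600] [367.98833333 164.545     ] [ 0.5932 -0.3173  0.006 ]
top [114 157  19  19 244] [122.60245902 165.81967213] [0.573  0.3754 0.006 ]
top [179 161  22  22 393] [189.12468193 171.21119593] [0.5617 0.1866 0.006 ]
side [209 100  31  24 582] [223.6443299  111.42439863] [ 0.7438 -0.3387  0.006 ]
side [252 117  26  14 270] [264.55185185 123.63333333] [ 0.5923 -0.3173  0.006 ]
side [187 219  34  24 447] [203.89932886 230.50111857] [0.5604 0.1873 0.006 ]
side [147 276  28  22 472] [160.33898305 286.81991525] [0.5723 0.3756 0.006 ]
top [(0.89, np.int64(2761)), (0.81, np.int64(2638))]
[281.96704093 105.08946034]
[263.3252464  250.65845337]
side [(0.76, np.int64(2782)), (0.57, np.int64(3437))]
[183.2379583  143.98670022]
[315.41286005 186.16904277]
[ 0.68157373 -0.07879743  0.23578268] 0.13293332648650635
[ 0.68116603 -0.07892663  0.23542034] 0.13136258018250546
[ 0.6822434  -0.07907501  0.24300977] 0.13246006835788748
[ 0.68193306 -0.08064291  0.25869369] 0.1341346024958583
```

```bash
python3 - <<'E'
from h import *
out=[]
def T(x,y,a,P):
    P=np.array(P,float);c,s=np.cos(a),np.sin(a);return np.c_[P[:,0]*c-P[:,1]*s+x,P[:,0]*s+P[:,1]*c+y,P[:,2]]
for cm,(x0,y0,x1,y1) in(('top',(240,60,330,150)),('side',(145,95,235,185))):
    im=cv2.imread(f'pics/{cm}0.png')[y0:y1,x0:x1];im=cv2.resize(im,None,fx=4.4,fy=4.4,interpolation=cv2.INTER_CUBIC)
    for z,col in((0,(0,0,255)),(.104,(255,0,0)),(.014,(0,200,0)),(.074,(0,200,200))):
        q=proj(cm,T(.6815,-.079,.237,[(0,-.07,z),(.126,-.07,z),(.126,.07,z),(0,.07,z)]))
        q=((q-[x0,y0]+.5)*4.4).astype(np.int32);cv2.polylines(im,[q],True,col,1)
    out.append(im)
cv2.imwrite('pics/ov.png',np.hstack(out))
a=cv2.imread('pics/top0.png')[140:220,330:420];b=cv2.imread('pics/side0.png')[90:170,240:330]
c=cv2.imread('pics/top0.png')[145:225,90:180];d=cv2.imread('pics/side0.png')[260:340,140:230]
cv2.imwrite('pics/carr.png',cv2.resize(np.vstack([np.hstack([a,b]),np.hstack([c,d])]),None,fx=3.5,fy=3.5,interpolation=cv2.INTER_CUBIC))
E
```

```text
(no output)
```

View pics/ov.png

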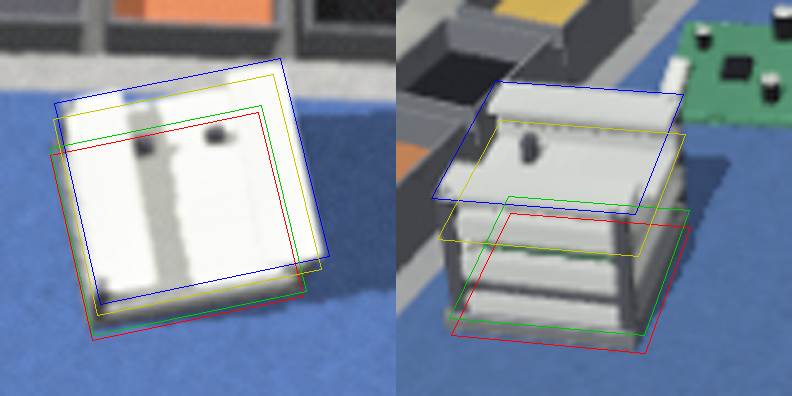

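View pics/carr.png

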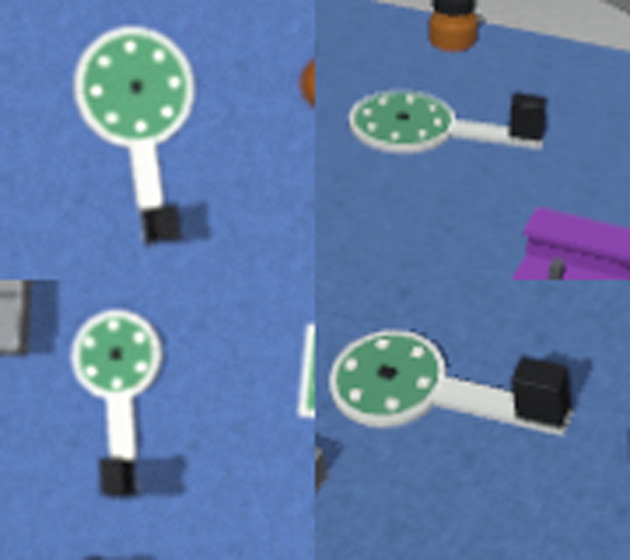

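```bash
cat >> h.py <<'E'
from scipy.spatial.transform import Rotation as Ro
def go(p,jaw):
    "tool-frame shift (in present axes) to world p, and rotvec to make tool down with jaw axis at angle jaw rad"
    s=state();R=Ro.from_rotvec(s['tool_rot']);c,n=np.cos(jaw),np.sin(jaw)
    G=Ro.from_matrix(np.array([[c,n,0],[n,-c,0],[0,0,-1]]))
    d=np.array(p)-s['tcp_pos']
    print('t',s['t'],'tcp',s['tcp_pos'].round(4),'op',round(s['opening'],4),'F',np.round(s['ft_force'],1),'q',np.round(s['joints'],2))
    print('shift now-axes',R.inv().apply(d).round(4),'after-turn axes',G.inv().apply(d).round(4),'turn',(R.inv()*G).as_rotvec().round(4))
E
python3 - <<'E'
from h import *
go([.482,-.329,.23],.11-np.pi/2)
m=cut_out
camera('top')
for d in cut_out('top','cassette'):
    p=np.argwhere(d['pixels'])[:,::-1]; r=cv2.minAreaRect(p.astype(np.float32)); b=cv2.boxPoints(r); print(unproj('top',b,.104).round(3).tolist())
E
```

```text
t 0.7 tcp [ 0.1791 -0.5464  0.2313] op 0.0856 F [0.2 0.7 0.6] q [-1.46  0.18  1.61  0.    1.35 -0.21]
shift now-axes [-0.1122 -0.3555  0.0013] after-turn axes [-0.1828 -0.3249  0.0013] turn [-0.     -0.      0.2068]
[[0.291, 0.049, 0.104], [0.414, 0.046, 0.104], [0.411, -0.089, 0.104], [0.287, -0.086, 0.104]]
[[0.787, 0.022, 0.104], [0.816, -0.121, 0.104], [0.678, -0.144, 0.104], [0.65, -0.003, 0.104]]
```

```bash
python3 -m creep '[{"dx":-0.014,"dy":-0.0444,"claw":1},{"dx":-0.014,"dy":-0.0444,"claw":1},{"dx":-0.014,"dy":-0.0444,"claw":1},{"dx":-0.014,"dy":-0.0444,"claw":1}]' 60
python3 -m creep '[{"dx":-0.014,"dy":-0.0444,"claw":1},{"dx":-0.014,"dy":-0.0444,"claw":1},{"dx":-0.014,"dy":-0.0444,"claw":1},{"wz":0.1,"claw":1},{"wz":0.107,"claw":1}]'
python3 - <<'E'
from h import *
go([.482,-.329,.23],.11-np.pi/2)
k=get_calibration('wrist');cv2.imwrite('pics/w1.png',camera('wrist')[:,:,::-1])
print(-np.array(k['R']).T@k['t'],k['R'][2])
for n in('large_grip','cassette'):
    print(n,[(d['score'],d['location'].round(4) if hasattr(d['location'],'round') else d['location']) for d in tip_of('wrist',n)])
E
```

```text
t 0.8 tcp [ 0.1792 -0.5464  0.2313] op 0.0853 F [ 0.4  0.  -0.1] q [-1.46  0.18  1.61  0.    1.35 -0.21]
shift now-axes [-0.1122 -0.3555  0.0013] after-turn axes [-0.1828 -0.3249  0.0013] turn [-0.     -0.      0.2068]
[ 0.25812359 -0.52135327  0.37344294] [-0.30391261 -0.10003283 -0.94743367]
large_grip []
cassette []invalid input
invalid input
```

View pics/w1.png

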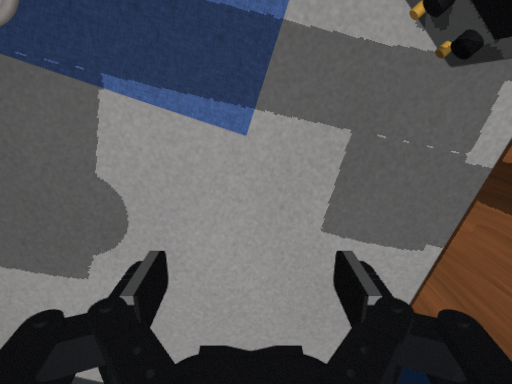

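All seven keys are needed per row.

```bash
python3 -m creep '[{"wx":0,"wy":0,"wz":0,"dx":-0.014,"dy":-0.0444,"dz":0,"claw":1},{"wx":0,"wy":0,"wz":0,"dx":-0.014,"dy":-0.0444,"dz":0,"claw":1},{"wx":0,"wy":0,"wz":0,"dx":-0.014,"dy":-0.0444,"dz":0,"claw":1},{"wx":0,"wy":0,"wz":0,"dx":-0.014,"dy":-0.0444,"dz":0,"claw":1}]' 60
python3 - <<'E'
from h import *
go([.482,-.329,.23],.11-np.pi/2)
E
```

```text
t: 1.45
tcp_pos: [0.3315, -0.437, 0.2314]
tool_rot: [2.544, -1.843, 0.001]
ft_force: [0.2, 0.5, -0.1]
opening: 0.085
t 1.45 tcp [ 0.3315 -0.437   0.2314] op 0.085 F [ 0.2  0.5 -0.1] q [-1.14  0.12  1.67  0.    1.35  0.12]
shift now-axes [-0.0558 -0.1766  0.0014] after-turn axes [-0.0908 -0.1614  0.0014] turn [-1.000e-04 -4.000e-04  2.065e-01]
```

```bash
python3 -m creep '[{"wx":0,"wy":0,"wz":0.1,"dx":0,"dy":0,"dz":0,"claw":1},{"wx":0,"wy":0,"wz":0.106,"dx":-0.03,"dy":-0.053,"dz":0,"claw":1},{"wx":0,"wy":0,"wz":0,"dx":-0.03,"dy":-0.054,"dz":0,"claw":1},{"wx":0,"wy":0,"wz":0,"dx":-0.03,"dy":-0.054,"dz":0,"claw":1}]'
python3 - <<'E'
from h import *
go([.482,-.329,.23],.11-np.pi/2)
k=get_calibration('wrist');cv2.imwrite('pics/w2.png',camera('wrist')[:,:,::-1])
np.savez('w2.npz',**k)
for n in('large_grip','cassette'):
    print(n,[(d['score'],np.round(d['location'],4)) for d in tip_of('wrist',n)])
print(search_frame('wrist','large_grip'))
E
```

```text
t: 1.95
tcp_pos: [0.4778, -0.3245, 0.2316]
tool_rot: [2.34, -2.096, 0.001]
ft_force: [0.6, -1.2, -0.1]
opening: 0.0858
t 1.95 tcp [ 0.4778 -0.3245  0.2316] op 0.0858 F [ 0.6 -1.2 -0.1] q [-0.8   0.19  1.6  -0.    1.35  0.66]
shift now-axes [ 0.0049 -0.0037  0.0016] after-turn axes [ 0.0049 -0.0037  0.0016] turn [-0.0004 -0.0006  0.0001]
large_grip [(0.92, array([ 0.4792, -0.3301,  0.0263]))]
cassette []
[{'location': [0.5888, -0.3165, 0.0099], 'score': 0.66}]
```

View pics/w2.png

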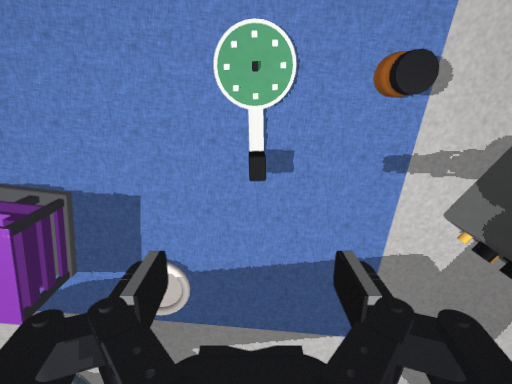

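```bash
python3 - <<'E'
from h import *
k=dict(np.load('w2.npz'));im=cv2.imread('pics/w2.png');hsv=cv2.cvtColor(im,cv2.COLOR_BGR2HSV)
g=cv2.morphologyEx(cv2.inRange(hsv,(50,90,50),(90,255,255)),cv2.MORPH_CLOSE,np.ones((9,9)))
n,l,st,ce=cv2.connectedComponentsWithStats(g);i=1+np.argmax(st[1:,4]);D=unproj('wrist',[ce[i]],.006,k)[0];print(ce[i],D)
cv2.imwrite('pics/w2c.png',cv2.resize(im[95:195,215:315],None,fx=5,fy=5))
b=cv2.inRange(hsv,(0,0,0),(180,255,45));b[:140]=0;b[190:]=0;b[:,:240]=0;b[:,275:]=0
p=np.argwhere(b);print(p.min(0),p.max(0))
# grip top face z .044, visible rear?
for a in(.08,.11,.14):
    G=D-.113*np.array([np.cos(a),np.sin(a),0]);print(a,G[:2].round(4),proj('wrist',[[*G[:2],.044],[*(G[:2]-.015*np.array([np.cos(a),np.sin(a)])),.044],[*(G[:2]+.015*np.array([np.cos(a),np.sin(a)])),.044]],k).round(1).tolist())
E
```

```text
[254.59341804  64.03624245] [ 0.59514887 -0.31747699  0.006     ]
[152 249] [180 265]
0.08 [ 0.4825 -0.3265] [[251.7, 167.3], [251.3, 179.7], [252.1, 154.5]]
0.11 [ 0.4828 -0.3299] [[254.6, 167.3], [254.6, 179.8], [254.7, 154.5]]
0.14 [ 0.4833 -0.3332] [[257.5, 167.3], [257.8, 179.7], [257.3, 154.5]]
```

View pics/w2c.png

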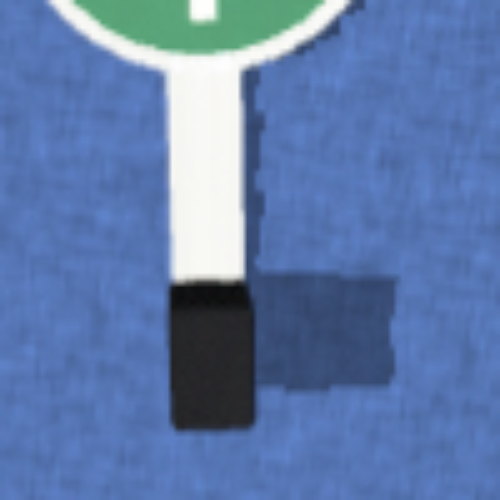

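```bash
python3 - <<'E'
from h import *
go([.4825,-.333,.010],.137-np.pi/2)
E
```

```text
t 2.15 tcp [ 0.4773 -0.3245  0.2311] op 0.0854 F [ 0.1 -0.1 -0.8] q [-0.8   0.19  1.6  -0.    1.35  0.65]
shift now-axes [ 0.009  -0.0043  0.2211] after-turn axes [ 0.0091 -0.004   0.2211] turn [ 0.0004 -0.     -0.0232]
```

```bash
python3 -m creep '[{"wx":0,"wy":0,"wz":-0.023,"dx":0.009,"dy":-0.004,"dz":0.03,"claw":1},{"wx":0,"wy":0,"wz":0,"dx":0,"dy":0,"dz":0.05,"claw":1},{"wx":0,"wy":0,"wz":0,"dx":0,"dy":0,"dz":0.05,"claw":1},{"wx":0,"wy":0,"wz":0,"dx":0,"dy":0,"dz":0.03,"claw":1},{"wx":0,"wy":0,"wz":0,"dx":0,"dy":0,"dz":0,"claw":1}]'
python3 - <<'E'
from h import *
go([.4825,-.333,.010],.137-np.pi/2)
cv2.imwrite('pics/w3.png',camera('wrist')[:,:,::-1])
E
```

```text
t: 2.78
tcp_pos: [0.4787, -0.3335, 0.0686]
tool_rot: [-2.363, 2.07, 0.01]
ft_force: [0.5, 0.2, -0.4]
opening: 0.0856
t 2.775 tcp [ 0.4787 -0.3335  0.0686] op 0.0856 F [ 0.5  0.2 -0.4] q [-0.81  0.4   1.69 -0.    1.06  0.63]
shift now-axes [ 0.0002 -0.0041  0.0586] after-turn axes [-0.     -0.0038  0.0586] turn [ 0.0038  0.0048 -0.0052]
```

View pics/w3.png

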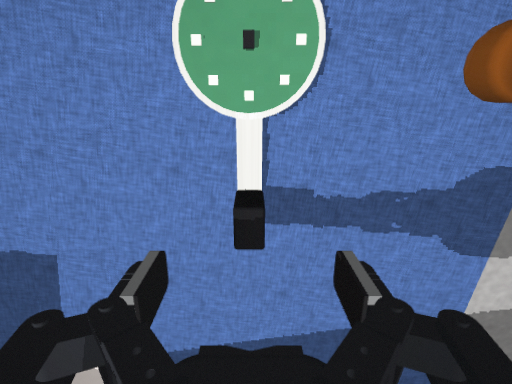

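```bash
python3 -m creep '[{"wx":0.004,"wy":0.005,"wz":-0.005,"dx":0,"dy":-0.004,"dz":0.02,"claw":1},{"wx":0,"wy":0,"wz":0,"dx":0,"dy":0,"dz":0.02,"claw":1},{"wx":0,"wy":0,"wz":0,"dx":0,"dy":0,"dz":0.0185,"claw":1},{"wx":0,"wy":0,"wz":0,"dx":0,"dy":0,"dz":0,"claw":0.5},{"wx":0,"wy":0,"wz":0,"dx":0,"dy":0,"dz":0,"claw":0.4}]' 80
python3 - <<'E'
from h import *
go([.4825,-.333,.010],.137-np.pi/2)
cv2.imwrite('pics/w4.png',camera('wrist')[:,:,::-1])
E
```

```text
t: 3.45
tcp_pos: [0.4858, -0.334, 0.0131]
tool_rot: [2.37, -2.062, 0.011]
ft_force: [0.1, 0.7, 0.4]
opening: 0.0516
t 3.45 tcp [ 0.4858 -0.334   0.0131] op 0.0516 F [0.1 0.7 0.4] q [-0.8   0.49  1.7   0.    0.95  0.63]
shift now-axes [-0.0015  0.0031  0.0031] after-turn axes [-0.0015  0.0031  0.0031] turn [-0.0042 -0.0054  0.0018]
```

View pics/w4.png

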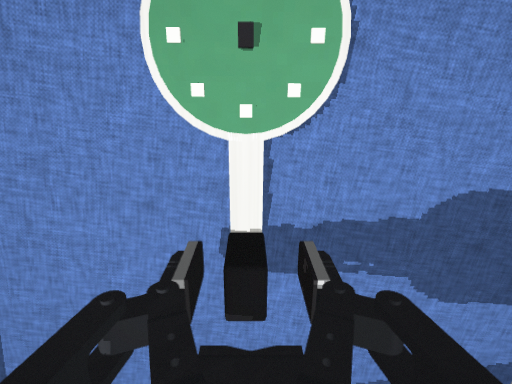

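```bash
python3 -m creep '[{"wx":-0.004,"wy":-0.005,"wz":0,"dx":0,"dy":0.002,"dz":0.002,"claw":0.3},{"wx":0,"wy":0,"wz":0,"dx":0,"dy":0,"dz":0,"claw":0.1},{"wx":0,"wy":0,"wz":0,"dx":0,"dy":0,"dz":0,"claw":0},{"wx":0,"wy":0,"wz":0,"dx":0,"dy":0,"dz":0,"claw":0},{"wx":0,"wy":0,"wz":0,"dx":0,"dy":0,"dz":0,"claw":0}]' 80
python3 -m creep '[{"wx":0,"wy":0,"wz":0,"dx":0,"dy":0,"dz":-0.01,"claw":0},{"wx":0,"wy":0,"wz":0,"dx":0,"dy":0,"dz":-0.02,"claw":0},{"wx":0,"wy":0,"wz":0,"dx":0,"dy":0,"dz":-0.02,"claw":0},{"wx":0,"wy":0,"wz":0,"dx":0,"dy":0,"dz":-0.02,"claw":0},{"wx":0,"wy":0,"wz":0,"dx":0,"dy":0,"dz":0,"claw":0}]'
python3 - <<'E'
from h import *
go([.4825,-.333,.010],.137-np.pi/2)
cv2.imwrite('pics/w5.png',camera('wrist')[:,:,::-1])
cv2.imwrite('pics/s5.png',camera('side')[:,:,::-1])
E
```

```text
t: 4.12
tcp_pos: [0.4839, -0.3345, 0.0114]
tool_rot: [2.37, -2.062, 0.002]
ft_force: [-0.3, -0.3, 5.9]
opening: 0.0191
t: 4.75
tcp_pos: [0.485, -0.3353, 0.0837]
tool_rot: [2.37, -2.062, 0.008]
ft_force: [0.6, -0.6, -2.2]
opening: 0.0188
t 4.75 tcp [ 0.485  -0.3353  0.0837] op 0.0188 F [ 0.6 -0.6 -2.2] q [-0.81  0.38  1.68  0.    1.08  0.63]
shift now-axes [-0.003   0.0024  0.0737] after-turn axes [-0.0027  0.0022  0.0737] turn [-0.003  -0.0041  0.0019]
```

View pics/w5.png

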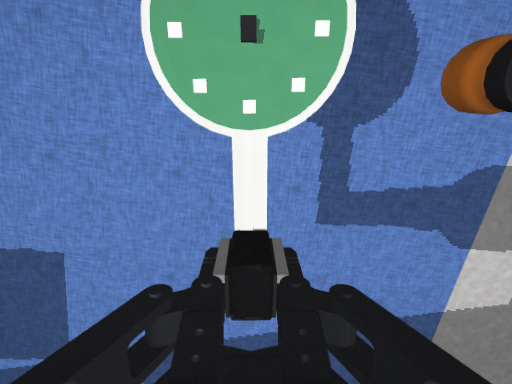

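View pics/s5.png

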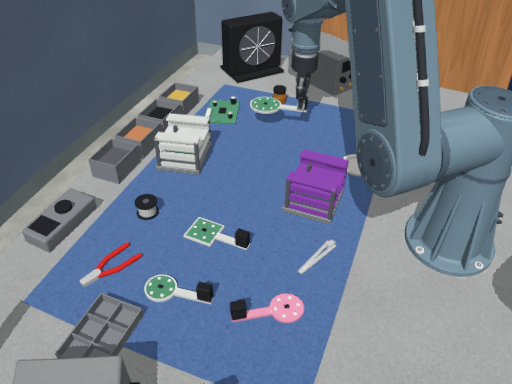

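```bash
python3 - <<'E'
from h import *
go([.50,-.125,.11],.237-np.pi/2)
E
```

```text
t 4.85 tcp [ 0.4836 -0.334   0.0811] op 0.0191 F [-0.7  0.5 -1.7] q [-0.81  0.38  1.68 -0.    1.07  0.63]
shift now-axes [-0.2047 -0.0452 -0.029 ] after-turn axes [-0.1993 -0.065  -0.0289] turn [-0.0003 -0.0004 -0.0982]
```

```bash
python3 -m creep '[{"wx":0,"wy":0,"wz":-0.049,"dx":-0.01,"dy":0,"dz":-0.01,"claw":0},{"wx":0,"wy":0,"wz":-0.049,"dx":-0.03,"dy":-0.01,"dz":-0.01,"claw":0},{"wx":0,"wy":0,"wz":0,"dx":-0.04,"dy":-0.015,"dz":-0.009,"claw":0},{"wx":0,"wy":0,"wz":0,"dx":-0.04,"dy":-0.013,"dz":0,"claw":0},{"wx":0,"wy":0,"wz":0,"dx":-0.035,"dy":-0.013,"dz":0,"claw":0}]'
python3 -m creep '[{"wx":0,"wy":0,"wz":0,"dx":-0.03,"dy":-0.01,"dz":0,"claw":0},{"wx":0,"wy":0,"wz":0,"dx":-0.014,"dy":-0.004,"dz":0,"claw":0},{"wx":0,"wy":0,"wz":0,"dx":0,"dy":0,"dz":0,"claw":0}]'
python3 - <<'E'
from h import *
go([.50,-.125,.11],.237-np.pi/2)
k=get_calibration('wrist');cv2.imwrite('pics/w6.png',camera('wrist')[:,:,::-1]);np.savez('w6.npz',**k)
print([(d['score'],np.round(d['location'],4)) for d in tip_of('wrist','cassette')])
cv2.imwrite('pics/t6.png',camera('top')[:,:,::-1])
cv2.imwrite('pics/s6.png',camera('side')[:,:,::-1])
E
```

```text
t: 5.48
tcp_pos: [0.4985, -0.1695, 0.1088]
tool_rot: [2.468, -1.943, -0.003]
ft_force: [0.1, -0.3, -1.8]
opening: 0.019
t: 5.85
tcp_pos: [0.5023, -0.1247, 0.1092]
tool_rot: [2.469, -1.941, -0.002]
ft_force: [1.7, 0.3, -1.6]
opening: 0.0188
t 5.85 tcp [ 0.5023 -0.1247  0.1092] op 0.0188 F [ 1.7  0.3 -1.6] q [-0.47  0.2   1.85 -0.    1.09  0.86]
shift now-axes [-0.0003  0.0023 -0.0008] after-turn axes [-0.0003  0.0023 -0.0008] turn [0.001  0.0005 0.0013]
[]
```

View pics/w6.png

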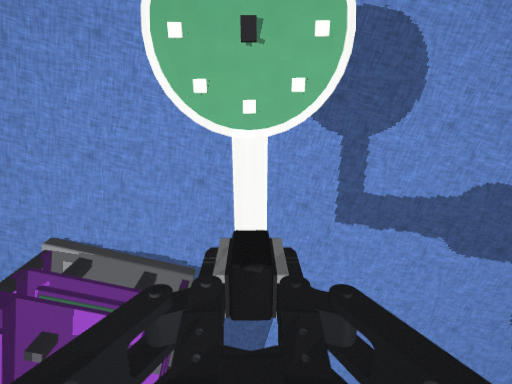

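View pics/t6.png

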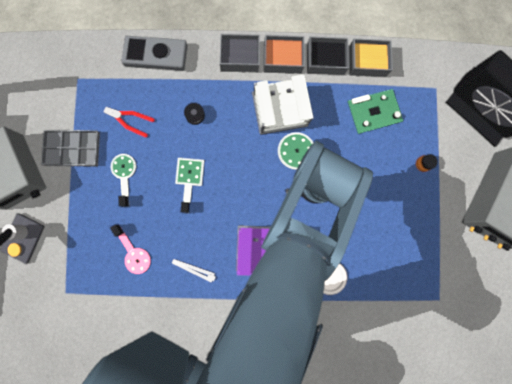

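View pics/s6.png

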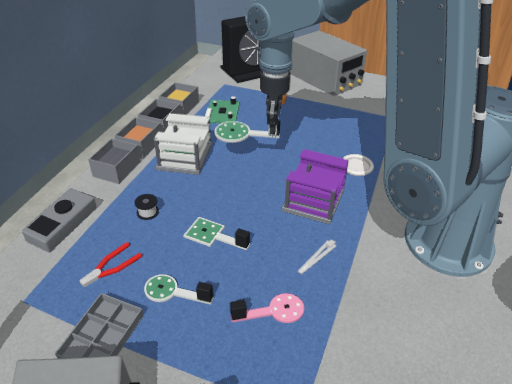

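```bash
python3 - <<'E'
from h import *
out=[]
def T(x,y,a,P):
    P=np.array(P,float);c,s=np.cos(a),np.sin(a);return np.c_[P[:,0]*c-P[:,1]*s+x,P[:,0]*s+P[:,1]*c+y,P[:,2]]
x0,y0,x1,y1=247,68,322,138
o=cv2.resize(cv2.imread('pics/top0.png')[y0:y1,x0:x1],None,fx=5.3,fy=5.3,interpolation=cv2.INTER_CUBIC);im=o.copy()
for z,col in((0,(0,0,255)),(.104,(255,0,0))):
  q=proj('top',T(.686,-.078,.237,[(0,-.07,z),(.126,-.07,z),(.126,.07,z),(0,.07,z)]))
  q=((q-[x0,y0]+.5)*5.3).astype(np.int32);cv2.polylines(im,[q],True,col,1)
cv2.imwrite('pics/ov2.png',np.hstack([o,im]))
x0,y0,x1,y1=150,105,220,180
o=cv2.resize(cv2.imread('pics/side0.png')[y0:y1,x0:x1],None,fx=5.3,fy=5.3,interpolation=cv2.INTER_CUBIC);im=o.copy()
for z,col in((0,(0,0,255)),(.104,(255,0,0))):
  q=proj('side',T(.686,-.078,.237,[(0,-.07,z),(.126,-.07,z),(.126,.07,z),(0,.07,z)]))
  q=((q-[x0,y0]+.5)*5.3).astype(np.int32);cv2.polylines(im,[q],True,col,1)
cv2.imwrite('pics/ov3.png',np.hstack([o,im]))
E
```

```text
(no output)
```

View pics/ov2.png

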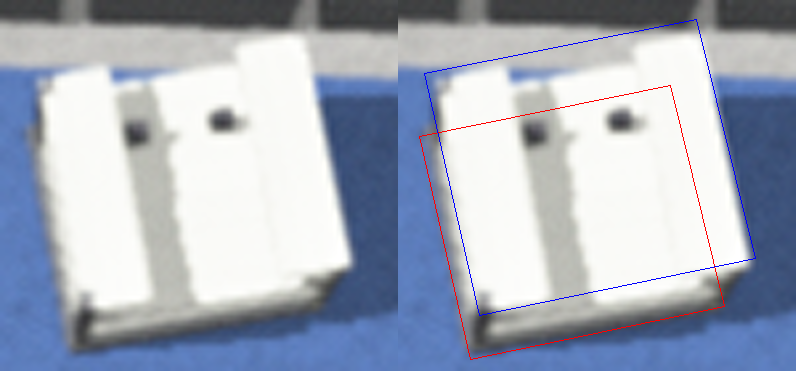

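View pics/ov3.png

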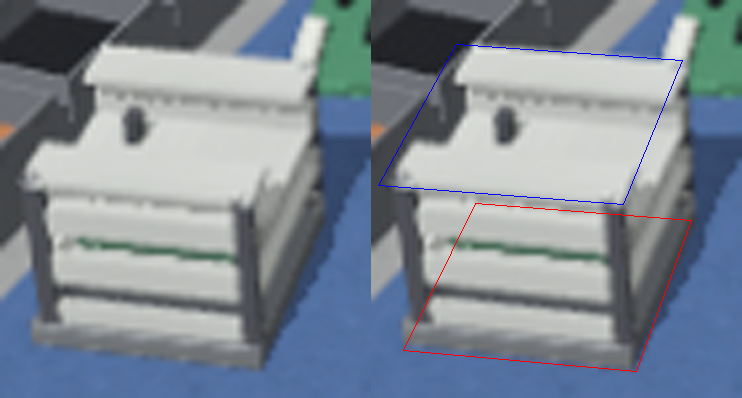

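```bash
python3 - <<'E'
from h import *
for c in('top','side'):
    im=cv2.imread(f'pics/{c}6.png' if c!='side' else 'pics/s6.png') if c=='side' else cv2.imread('pics/t6.png')
    g=cv2.morphologyEx(cv2.inRange(cv2.cvtColor(im,cv2.COLOR_BGR2HSV),(50,90,50),(90,255,255)),cv2.MORPH_CLOSE,np.ones((5,5)))
    n,l,st,ce=cv2.connectedComponentsWithStats(g)
    for i in range(1,n):
        if st[i,4]>120:
            p=unproj(c,[ce[i]],.104)[0]
            if abs(p[1]+.1)<.06:print(c,ce[i],p.round(4))
k=dict(np.load('w6.npz'));im=cv2.imread('pics/w6.png')
o=np.array([.687,-.078])
for d in(-.17,-.057): print(d,o+d*np.array([np.cos(.237),np.sin(.237)]))
# tilt: wrist disc holes unproject
E
```

```text
top [294.22662441 149.10301109] [ 0.6135 -0.0947  0.104 ]
side [226.90204082 119.10612245] [ 0.6462 -0.1495  0.104 ]
-0.17 [ 0.52175206 -0.11791388]
-0.057 [ 0.63159334 -0.09138289]
```

```bash
python3 - <<'E'
from h import *
go([.516,-.120,.033],.237-np.pi/2)
E
```

```text
t 6.05 tcp [ 0.5026 -0.1264  0.1097] op 0.0192 F [ 0.2 -0.4 -1.5] q [-0.48  0.2   1.85 -0.    1.09  0.86]
shift now-axes [-0.0032 -0.0145  0.0767] after-turn axes [-0.0031 -0.0145  0.0767] turn [ 0.0001 -0.0003 -0.0014]
```

```bash
python3 -m creep '[{"wx":0,"wy":0,"wz":0,"dx":-0.003,"dy":0,"dz":0.02,"claw":0},{"wx":0,"wy":0,"wz":0,"dx":0,"dy":0,"dz":0.03,"claw":0},{"wx":0,"wy":0,"wz":0,"dx":0,"dy":0,"dz":0.0265,"claw":0},{"wx":0,"wy":0,"wz":0,"dx":0,"dy":-0.014,"dz":0,"claw":0},{"wx":0,"wy":0,"wz":0,"dx":0,"dy":0,"dz":0,"claw":0}]'
python3 - <<'E'
from h import *
go([.516,-.120,.033],.237-np.pi/2)
x=camera('side')[:,:,::-1];cv2.imwrite('pics/s7.png',cv2.resize(x[90:190,140:300],None,fx=5,fy=5,interpolation=cv2.INTER_CUBIC))
x=camera('top')[:,:,::-1];cv2.imwrite('pics/t7.png',cv2.resize(x[60:180,240:360],None,fx=5,fy=5,interpolation=cv2.INTER_CUBIC))
E
```

```text
t: 6.68
tcp_pos: [0.5177, -0.12, 0.0345]
tool_rot: [-2.468, 1.943, -0.004]
ft_force: [-0.1, 0.5, -0.5]
opening: 0.0186
t 6.675 tcp [ 0.5177 -0.12    0.0345] op 0.0186 F [-0.1  0.5 -0.5] q [-0.45  0.35  1.85  0.    0.94  0.88]
shift now-axes [-0.0004  0.0016  0.0015] after-turn axes [-0.0004  0.0016  0.0015] turn [-0.0022 -0.0017 -0.0004]
```

View pics/s7.png

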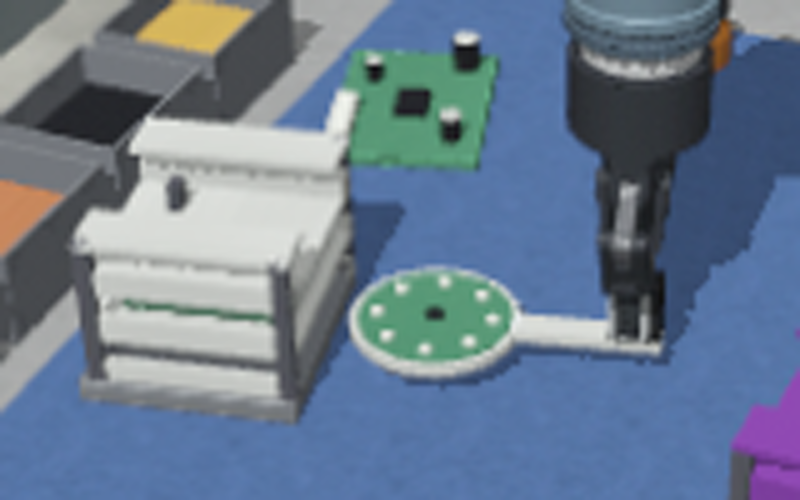

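View pics/t7.png

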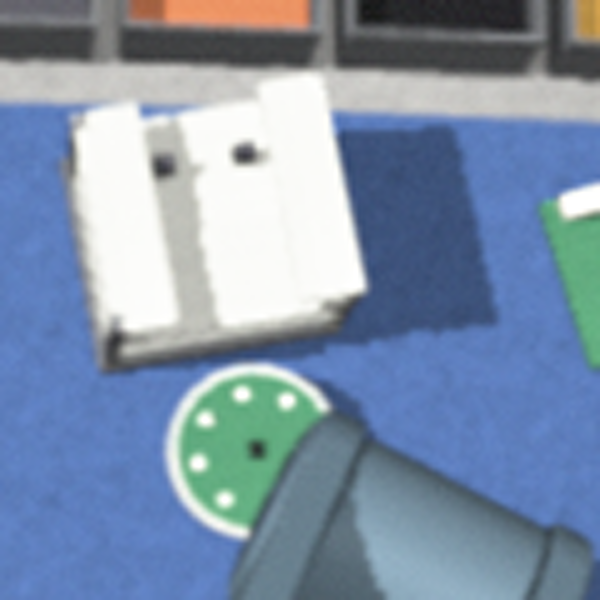

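```bash
python3 -m creep '[{"wx":0,"wy":0,"wz":0,"dx":-0.003,"dy":-0.008,"dz":0.001,"claw":0},{"wx":0,"wy":0,"wz":0,"dx":0,"dy":-0.012,"dz":0,"claw":0},{"wx":0,"wy":0,"wz":0,"dx":0,"dy":-0.012,"dz":0,"claw":0},{"wx":0,"wy":0,"wz":0,"dx":0,"dy":-0.012,"dz":0,"claw":0},{"wx":0,"wy":0,"wz":0,"dx":0,"dy":0,"dz":0,"claw":0}]'
python3 - <<'E'
from h import *
go([.633,-.092,.033],.237-np.pi/2)
x=camera('side')[:,:,::-1];cv2.imwrite('pics/s8.png',cv2.resize(x[90:190,140:300],None,fx=5,fy=5,interpolation=cv2.INTER_CUBIC))
x=camera('wrist')[:,:,::-1];cv2.imwrite('pics/w8.png',x)
E
```

```text
t: 7.4
tcp_pos: [0.5587, -0.1057, 0.0324]
tool_rot: [-2.469, 1.942, -0.001]
ft_force: [0.2, 0.1, -1.0]
opening: 0.0191
t 7.4 tcp [ 0.5587 -0.1057  0.0324] op 0.0191 F [ 0.2  0.1 -1. ] q [-0.4   0.42  1.75  0.    0.97  0.94]
shift now-axes [ 0.0042 -0.0754 -0.0006] after-turn axes [ 0.0042 -0.0754 -0.0006] turn [-0.0006 -0.0004  0.0006]
```

View pics/s8.png

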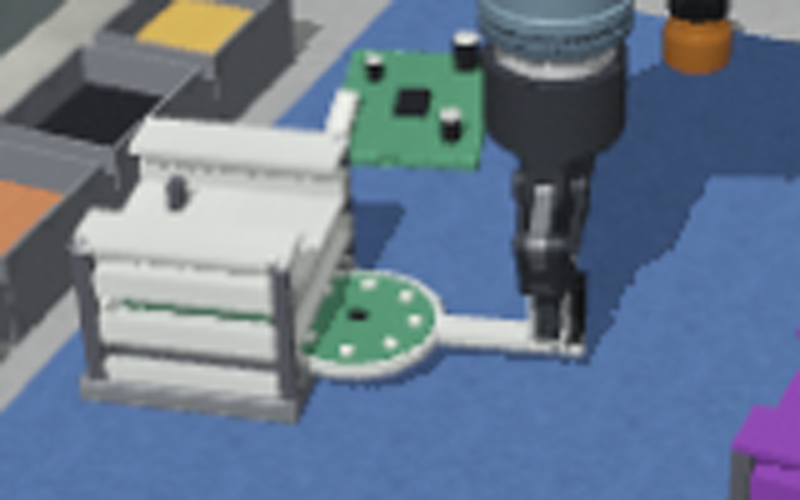

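View pics/w8.png

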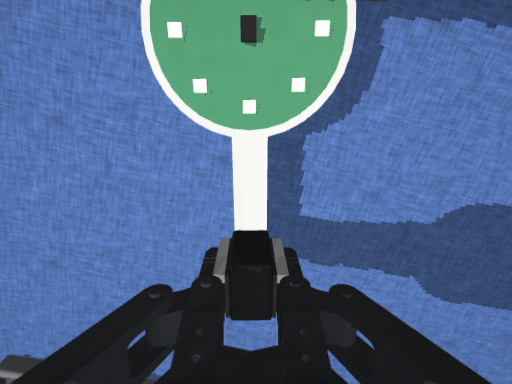

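Entering the low slot without contact. Continue.

```bash
python3 -m creep '[{"wx":0,"wy":0,"wz":0,"dx":0,"dy":-0.012,"dz":0,"claw":0},{"wx":0,"wy":0,"wz":0,"dx":0,"dy":-0.012,"dz":0,"claw":0},{"wx":0,"wy":0,"wz":0,"dx":0,"dy":-0.012,"dz":0,"claw":0},{"wx":0,"wy":0,"wz":0,"dx":0,"dy":0,"dz":0,"claw":0}]'
python3 - <<'E'
from h import *
go([.633,-.092,.033],.237-np.pi/2)
k=get_calibration('wrist');x=camera('wrist')[:,:,::-1];cv2.imwrite('pics/w9.png',x);np.savez('w9.npz',**k)
print([(d['score'],np.round(d['location'],4)) for d in tip_of('wrist','cassette')])
E
```

```text
t: 8.0
tcp_pos: [0.5937, -0.0972, 0.0324]
tool_rot: [-2.469, 1.942, -0.001]
ft_force: [-0.3, 0.2, -0.6]
opening: 0.019
t 8.0 tcp [ 0.5937 -0.0972  0.0324] op 0.019 F [-0.3  0.2 -0.6] q [-0.36  0.48  1.66  0.    1.    0.97]
shift now-axes [ 0.0042 -0.0394 -0.0005] after-turn axes [ 0.0041 -0.0394 -0.0006] turn [-0.0008 -0.0005  0.0005]
[(0.86, array([ 6.844e-01, -7.720e-02,  6.000e-04]))]
```

View pics/w9.png

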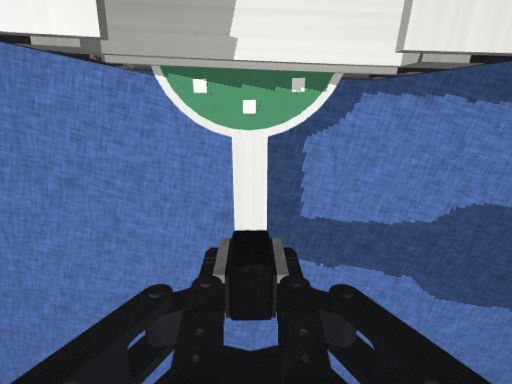

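```bash
python3 - <<'E'
from h import *
k=dict(np.load('w9.npz'))
cv2.imwrite('pics/w9c.png',cv2.resize(cv2.imread('pics/w9.png')[0:110,0:512],None,fx=1.55,fy=3))
for z in(.074,.1):
    P=unproj('wrist',[(105,55),(400,67)],z,k);d=P[1]-P[0];print(z,P.round(4),np.arctan2(d[0],-d[1]),np.hypot(*d[:2]))
E
```

```text
0.074 [[ 0.6753 -0.0317  0.074 ]
 [ 0.6937 -0.1225  0.074 ]] 0.20045606381623132 0.0926283616008499
0.1 [[ 0.675  -0.0438  0.1   ]
 [ 0.6887 -0.1111  0.1   ]] 0.2004560638162313 0.06869132522139068
```

View pics/w9c.png

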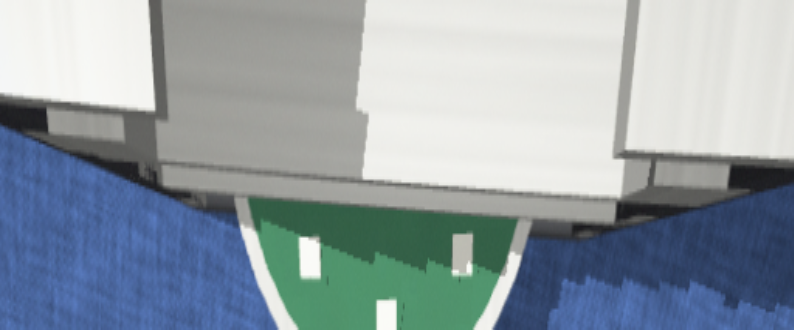

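```bash
python3 - <<'E'
from h import *
go([.6296,-.0881,.032],.20-np.pi/2)
E
python3 -m creep '[{"wx":0,"wy":0,"wz":0.012,"dx":0,"dy":-0.009,"dz":0,"claw":0},{"wx":0,"wy":0,"wz":0.012,"dx":0,"dy":-0.009,"dz":0,"claw":0},{"wx":0,"wy":0,"wz":0.013,"dx":-0.001,"dy":-0.009,"dz":0,"claw":0},{"wx":0,"wy":0,"wz":0,"dx":0,"dy":-0.009,"dz":0,"claw":0},{"wx":0,"wy":0,"wz":0,"dx":0,"dy":0,"dz":0,"claw":0}]'
python3 - <<'E'
from h import *
go([.6296,-.0881,.026],.20-np.pi/2)
x=camera('wrist')[:,:,::-1];cv2.imwrite('pics/w10.png',x)
print([(d['score'],np.round(d['location'],4)) for d in tip_of('wrist','cassette')])
E
```

```text
t 8.1 tcp [ 0.5925 -0.0972  0.032 ] op 0.019 F [-0.3 -0.  -2.4] q [-0.36  0.48  1.66 -0.    1.    0.97]
shift now-axes [-0.0002 -0.0382  0.    ] after-turn axes [-0.0016 -0.0382  0.    ] turn [0.0006 0.0002 0.0372]
t: 8.72
tcp_pos: [0.6283, -0.0885, 0.0323]
tool_rot: [-2.432, 1.988, -0.001]
ft_force: [-0.0, -0.2, -1.0]
opening: 0.0193
t 8.725 tcp [ 0.6283 -0.0885  0.0323] op 0.0193 F [-0.  -0.2 -1. ] q [-0.33  0.54  1.57 -0.    1.03  1.04]
shift now-axes [-0.0001 -0.0014  0.0063] after-turn axes [-0.0001 -0.0014  0.0063] turn [-0.0005 -0.0003  0.0004]
[(0.83, array([ 0.6861, -0.0813,  0.0027]))]
```

View pics/w10.png

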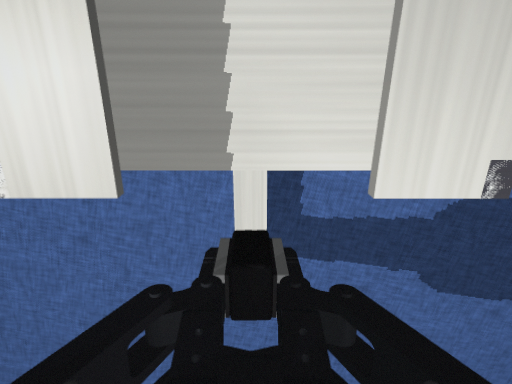

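```bash
python3 - <<'E'
from h import *
P=unproj('wrist',[(122,170),(372,170)],.074);print(P, np.hypot(*(P[1]-P[0])[:2]))
m=P.mean(0);d=m[:2]-state()['tcp_pos'][:2];print('front ahead of tcp',d@[np.cos(.2),np.sin(.2)], 'lat',d@[-np.sin(.2),np.cos(.2)])
E
python3 -m creep '[{"wx":0,"wy":0,"wz":0,"dx":0,"dy":0,"dz":0.003,"claw":0},{"wx":0,"wy":0,"wz":0,"dx":0,"dy":0,"dz":0.002,"claw":0},{"wx":0,"wy":0,"wz":0,"dx":0,"dy":0,"dz":0,"claw":0}]'
```

```text
[[ 0.67542768 -0.03341891  0.074     ]
 [ 0.69292158 -0.11975778  0.074     ]] 0.0880933465140905
front ahead of tcp 0.05806068445496955 lat 0.0004084690562337022
t: 9.2
tcp_pos: [0.6271, -0.0886, 0.0269]
tool_rot: [2.432, -1.989, -0.001]
ft_force: [0.1, -0.2, -1.2]
opening: 0.019
```

```bash
python3 -m creep '[{"wx":0,"wy":0,"wz":0,"dx":0,"dy":-0.002,"dz":0.0012,"claw":0},{"wx":0,"wy":0,"wz":0,"dx":0,"dy":0,"dz":0,"claw":0}]'
python3 - <<'E'
from h import *
go([.6296,-.0881,.026],.20-np.pi/2)
E
```

```text
t: 9.45
tcp_pos: [0.6296, -0.0882, 0.0261]
tool_rot: [-2.432, 1.989, -0.0]
ft_force: [0.2, -0.9, -1.6]
opening: 0.0187
t 9.45 tcp [ 0.6296 -0.0882  0.0261] op 0.0187 F [ 0.2 -0.9 -1.6] q [-0.33  0.55  1.57  0.    1.02  1.05]
shift now-axes [-0.0001  0.      0.0001] after-turn axes [-0.0001  0.      0.0001] turn [-0.0001 -0.0001 -0.0002]
```

```bash
python3 -m creep '[{"wx":0,"wy":0,"wz":0,"dx":0,"dy":0,"dz":0.001,"claw":0},{"wx":0,"wy":0,"wz":0,"dx":0,"dy":0,"dz":0,"claw":0}]'
python3 - <<'E'
from h import *
go([.6296,-.0881,.026],.20-np.pi/2)
x=camera('side')[:,:,::-1];cv2.imwrite('pics/s11.png',cv2.resize(x[90:190,140:300],None,fx=5,fy=5,interpolation=cv2.INTER_CUBIC))
E
```

```text
t: 9.7
tcp_pos: [0.6297, -0.0883, 0.0254]
tool_rot: [-2.432, 1.989, -0.001]
ft_force: [-1.7, 0.8, 0.3]
opening: 0.0191
t 9.7 tcp [ 0.6297 -0.0883  0.0254] op 0.0191 F [-1.7  0.8  0.3] q [-0.33  0.55  1.57  0.    1.02  1.05]
shift now-axes [-0.0002  0.0001 -0.0006] after-turn axes [-0.0002  0.0001 -0.0006] turn [-0.0005 -0.0002 -0.0002]
```

View pics/s11.png

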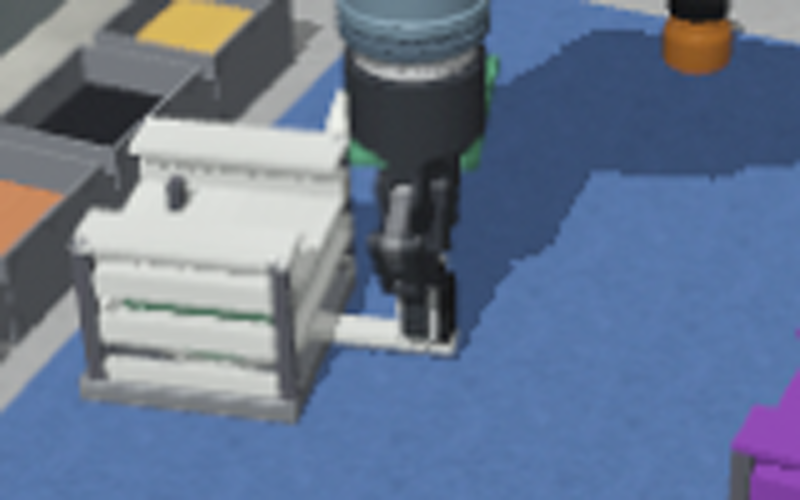

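```bash
python3 -m creep '[{"wx":0,"wy":0,"wz":0,"dx":0,"dy":-0.003,"dz":0,"claw":0},{"wx":0,"wy":0,"wz":0,"dx":0,"dy":0,"dz":0,"claw":0.3},{"wx":0,"wy":0,"wz":0,"dx":0,"dy":0,"dz":0,"claw":0.5},{"wx":0,"wy":0,"wz":0,"dx":0,"dy":0,"dz":0,"claw":0.7},{"wx":0,"wy":0,"wz":0,"dx":0,"dy":0,"dz":0,"claw":0.7}]'
python3 - <<'E'
from h import *
go([.6296,-.0881,.026],.20-np.pi/2)
x=camera('side')[:,:,::-1];cv2.imwrite('pics/s12.png',cv2.resize(x[90:190,140:300],None,fx=5,fy=5,interpolation=cv2.INTER_CUBIC))
x=camera('wrist')[:,:,::-1];cv2.imwrite('pics/w12.png',x)
E
```

```text
t: 10.38
tcp_pos: [0.6324, -0.0876, 0.025]
tool_rot: [2.432, -1.989, -0.0]
ft_force: [0.7, -0.1, -1.0]
opening: 0.0599
t 10.375 tcp [ 0.6324 -0.0876  0.025 ] op 0.0599 F [ 0.7 -0.1 -1. ] q [-0.32  0.56  1.56  0.    1.02  1.05]
shift now-axes [-0.0001  0.0028 -0.001 ] after-turn axes [-0.0001  0.0028 -0.001 ] turn [ 0.0001  0.     -0.0002]
```

View pics/s12.png

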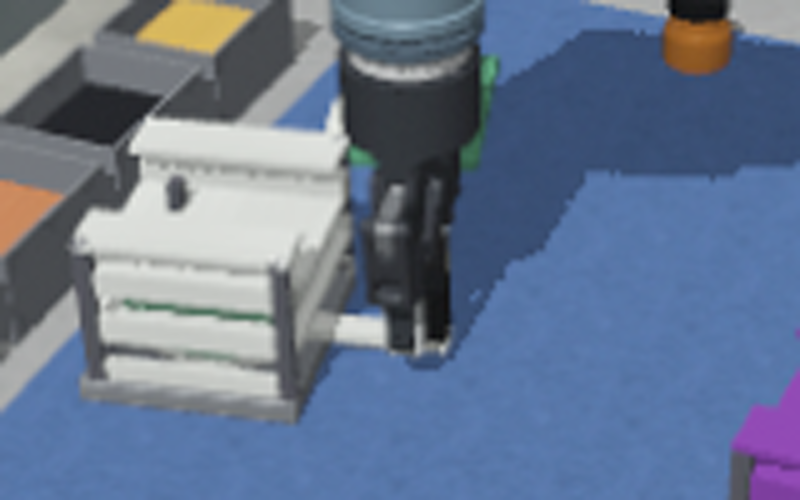

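View pics/w12.png

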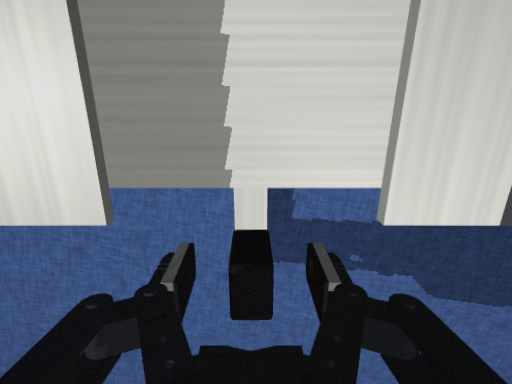

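```bash
python3 -m creep '[{"wx":0,"wy":0,"wz":0,"dx":0,"dy":0,"dz":-0.02,"claw":0.7},{"wx":0,"wy":0,"wz":0,"dx":0,"dy":0,"dz":-0.04,"claw":0.7},{"wx":0,"wy":0,"wz":0,"dx":0,"dy":0.01,"dz":-0.05,"claw":0.8},{"wx":0,"wy":0,"wz":0,"dx":0,"dy":0.03,"dz":-0.05,"claw":1},{"wx":0,"wy":0,"wz":0,"dx":0,"dy":0.03,"dz":-0.04,"claw":1}]'
python3 - <<'E'
from h import *
go([.465,.365,.23],.106-np.pi/2)
x=camera('side')[:,:,::-1];cv2.imwrite('pics/s13.png',cv2.resize(x[90:190,140:300],None,fx=5,fy=5,interpolation=cv2.INTER_CUBIC))
k=get_calibration('wrist');np.savez('w13.npz',**k)
x=camera('wrist')[:,:,::-1];cv2.imwrite('pics/w13.png',x)
E
```

```text
t: 11.1
tcp_pos: [0.5637, -0.1018, 0.229]
tool_rot: [-2.432, 1.988, -0.006]
ft_force: [-0.4, 0.4, 0.9]
opening: 0.0857
t 11.1 tcp [ 0.5637 -0.1018  0.229 ] op 0.0857 F [-0.4  0.4  0.9] q [-0.39  0.18  1.62 -0.    1.34  0.98]
shift now-axes [-0.4771  0.0039 -0.002 ] after-turn axes [-0.4747  0.0488 -0.001 ] turn [-0.0032 -0.002   0.0942]
```

View pics/s13.png

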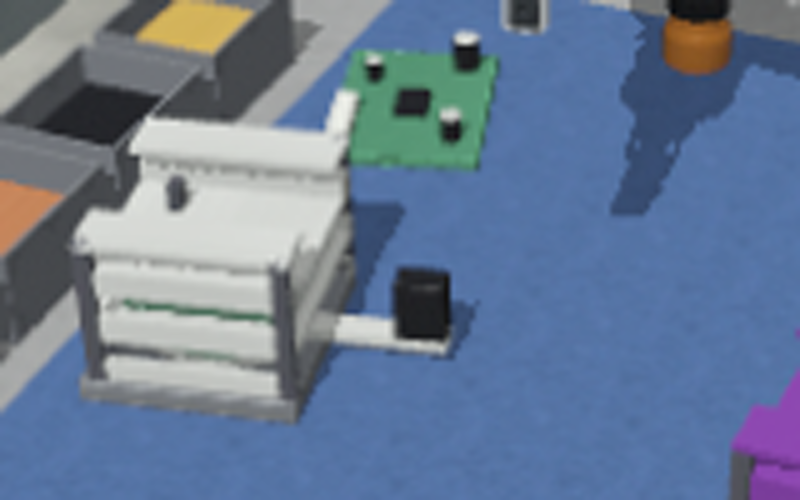

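View pics/w13.png

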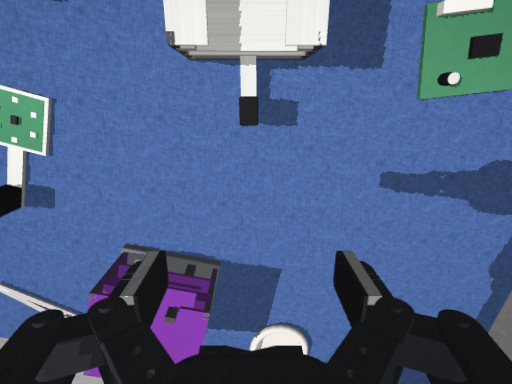

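```bash
python3 -m creep '[{"wx":0,"wy":0,"wz":0,"dx":-0.03,"dy":0,"dz":0,"claw":1},{"wx":0,"wy":0,"wz":0,"dx":-0.05,"dy":0,"dz":0,"claw":1},{"wx":0,"wy":0,"wz":0,"dx":-0.05,"dy":0,"dz":0,"claw":1},{"wx":0,"wy":0,"wz":0,"dx":-0.05,"dy":0,"dz":0,"claw":1},{"wx":0,"wy":0,"wz":0,"dx":-0.05,"dy":0,"dz":0,"claw":1}]' && python3 -m creep '[{"wx":0,"wy":0,"wz":0,"dx":-0.05,"dy":0,"dz":0,"claw":1},{"wx":0,"wy":0,"wz":0,"dx":-0.05,"dy":0,"dz":0,"claw":1},{"wx":0,"wy":0,"wz":0,"dx":-0.05,"dy":0,"dz":0,"claw":1},{"wx":0,"wy":0,"wz":0,"dx":-0.05,"dy":0,"dz":0,"claw":1},{"wx":0,"wy":0,"wz":0.094,"dx":-0.03,"dy":0,"dz":0,"claw":1}]'
python3 -m creep '[{"wx":0,"wy":0,"wz":0,"dx":0,"dy":0,"dz":0,"claw":1}]'
python3 - <<'E'
from h import *
go([.465,.365,.23],.106-np.pi/2)
k=get_calibration('wrist');np.savez('w14.npz',**k)
x=camera('wrist')[:,:,::-1];cv2.imwrite('pics/w14.png',x)
hsv=cv2.cvtColor(x,cv2.COLOR_BGR2HSV)
g=cv2.morphologyEx(cv2.inRange(hsv,(50,90,50),(90,255,255)),cv2.MORPH_CLOSE,np.ones((9,9)))
n,l,st,ce=cv2.connectedComponentsWithStats(g)
for i in range(1,n):
  if st[i,4]>300: print(ce[i],st[i],unproj('wrist',[ce[i]],.006,k)[0])
print([(d['score'],np.round(d['location'],4)) for d in tip_of('wrist','small_grip')])
E
```

```text
t: 11.82
tcp_pos: [0.5178, 0.1255, 0.2257]
tool_rot: [-2.431, 1.989, -0.001]
ft_force: [0.9, 0.6, 0.0]
opening: 0.0855
t: 12.45
tcp_pos: [0.4716, 0.3517, 0.2256]
tool_rot: [-2.335, 2.101, 0.0]
ft_force: [-0.3, 0.2, -0.8]
opening: 0.0857
t: 12.58
tcp_pos: [0.4716, 0.3513, 0.2254]
tool_rot: [-2.339, 2.097, 0.0]
ft_force: [1.0, -0.3, -0.1]
opening: 0.0851
t 12.575 tcp [0.4716 0.3513 0.2254] op 0.0851 F [ 1.  -0.3 -0.1] q [0.44 0.21 1.58 0.   1.35 1.9 ]
shift now-axes [-0.0143  0.0051 -0.0046] after-turn axes [-0.0143  0.0051 -0.0046] turn [-0.0001  0.0004  0.003 ]
[238.86573486  76.18127912] [ 213   48   53   57 2361] [0.5736854  0.37513197 0.006     ]
[396.9781586  104.60114247] [ 364   73   69   64 2976] [0.56246055 0.18640848 0.006     ]
[(0.9, array([0.4739, 0.3702, 0.0254])), (0.87, array([0.3949, 0.3829, 0.0262]))]
```

View pics/w14.png

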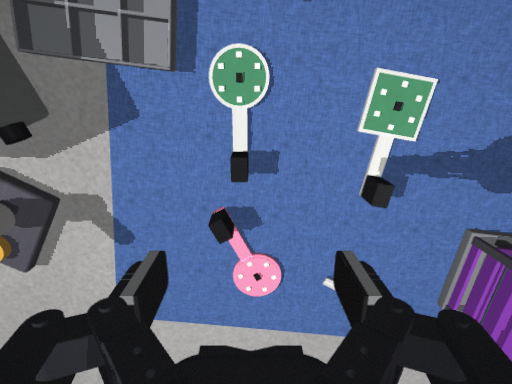

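```bash
python3 - <<'E'
from h import *
k=dict(np.load('w14.npz'));im=cv2.imread('pics/w14.png')
cv2.imwrite('pics/w14c.png',cv2.resize(im[95:195,190:290],None,fx=5,fy=5))
D=np.array([.5737,.3751])
for a in(.03,.05,.07,.09,.11):
    u=np.array([np.cos(a),np.sin(a)]);G=D-.1*u;print(a,G.round(4),proj('wrist',[[*G,.044],[*(G-.015*u),.044],[*(G+.015*u),.044]],k).round(1).tolist())
E
```

```text
0.03 [0.4737 0.3721] [[231.9, 168.6], [231.1, 181.2], [232.7, 155.6]]
0.05 [0.4738 0.3701] [[233.6, 168.7], [233.1, 181.3], [234.2, 155.7]]
0.07 [0.4739 0.3681] [[235.4, 168.8], [235.1, 181.4], [235.7, 155.8]]
0.09 [0.4741 0.3661] [[237.1, 168.8], [237.1, 181.5], [237.2, 155.8]]
0.11 [0.4743 0.3641] [[238.9, 168.8], [239.1, 181.5], [238.7, 155.8]]
```

View pics/w14c.png

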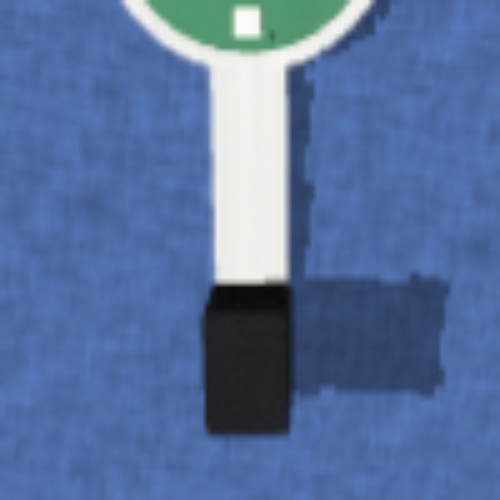

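```bash
python3 - <<'E'
from h import *
go([.474,.364,.011],.115-np.pi/2)
E
python3 -m creep '[{"wx":0,"wy":0,"wz":-0.009,"dx":-0.0127,"dy":-0.001,"dz":0.03,"claw":1},{"wx":0,"wy":0,"wz":0,"dx":0,"dy":0,"dz":0.05,"claw":1},{"wx":0,"wy":0,"wz":0,"dx":0,"dy":0,"dz":0.05,"claw":1},{"wx":0,"wy":0,"wz":0,"dx":0,"dy":0,"dz":0.02,"claw":0.8},{"wx":0,"wy":0,"wz":0,"dx":0,"dy":0,"dz":0,"claw":0.8}]'
python3 - <<'E'
from h import *
go([.474,.364,.011],.115-np.pi/2)
cv2.imwrite('pics/w15.png',camera('wrist')[:,:,::-1])
E
```

```text
t 12.675 tcp [0.4724 0.3492 0.2252] op 0.0853 F [0.1 0.6 0.1] q [ 0.43  0.21  1.58 -0.    1.35  1.9 ]
shift now-axes [-0.0146 -0.0032  0.2142] after-turn axes [-0.0145 -0.0033  0.2142] turn [ 0.     -0.0004 -0.0074]
t: 13.3
tcp_pos: [0.4719, 0.361, 0.0743]
tool_rot: [2.343, -2.09, -0.001]
ft_force: [-0.3, 0.5, -0.5]
opening: 0.0683
t 13.3 tcp [0.4719 0.361  0.0743] op 0.0683 F [-0.3  0.5 -0.5] q [ 0.45  0.41  1.67 -0.    1.07  1.91]
shift now-axes [-0.0028 -0.0025  0.0633] after-turn axes [-0.0028 -0.0024  0.0633] turn [ 0.0023 -0.001  -0.001 ]
```

View pics/w15.png

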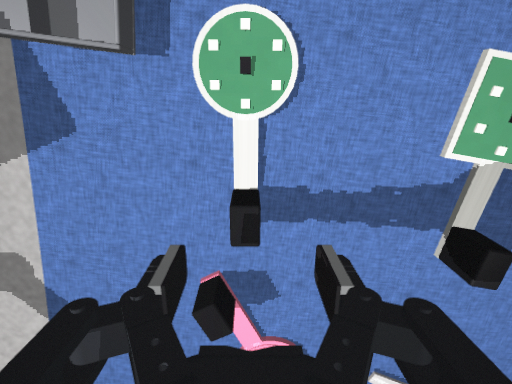

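```bash
python3 -m creep '[{"wx":0.002,"wy":0,"wz":0,"dx":-0.0028,"dy":-0.002,"dz":0.022,"claw":0.8},{"wx":0,"wy":0,"wz":0,"dx":0,"dy":0,"dz":0.022,"claw":0.8},{"wx":0,"wy":0,"wz":0,"dx":0,"dy":0,"dz":0.018,"claw":0.8},{"wx":0,"wy":0,"wz":0,"dx":0,"dy":0,"dz":0,"claw":0.6},{"wx":0,"wy":0,"wz":0,"dx":0,"dy":0,"dz":0,"claw":0.5}]' 80
python3 - <<'E'
from h import *
go([.474,.364,.011],.115-np.pi/2)
cv2.imwrite('pics/w16.png',camera('wrist')[:,:,::-1])
E
```

```text
t: 13.98
tcp_pos: [0.4748, 0.3655, 0.0143]
tool_rot: [-2.343, 2.088, -0.003]
ft_force: [0.3, -0.8, 0.5]
opening: 0.0426
t 13.975 tcp [0.4748 0.3655 0.0143] op 0.0426 F [ 0.3 -0.8  0.5] q [ 0.46  0.51  1.67 -0.    0.96  1.91]
shift now-axes [0.0014 0.001  0.0033] after-turn axes [0.0014 0.001  0.0033] turn [-0.0037  0.0006 -0.0002]
```

View pics/w16.png

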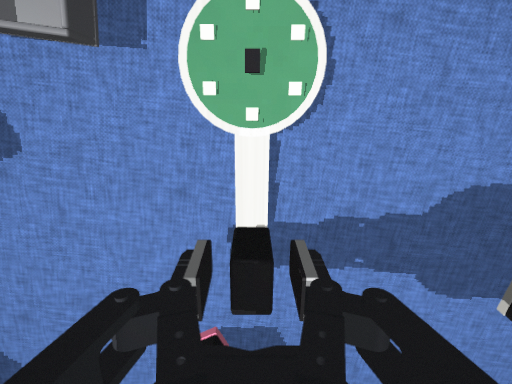

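```bash
python3 -m creep '[{"wx":-0.003,"wy":0,"wz":0,"dx":0.001,"dy":0,"dz":0.003,"claw":0.3},{"wx":0,"wy":0,"wz":0,"dx":0,"dy":0,"dz":0,"claw":0.1},{"wx":0,"wy":0,"wz":0,"dx":0,"dy":0,"dz":0,"claw":0},{"wx":0,"wy":0,"wz":0,"dx":0,"dy":0,"dz":0,"claw":0},{"wx":0,"wy":0,"wz":0,"dx":0,"dy":0,"dz":0,"claw":0}]' 80
python3 -m creep '[{"wx":0,"wy":0,"wz":0,"dx":0,"dy":0,"dz":-0.01,"claw":0},{"wx":0,"wy":0,"wz":0,"dx":0,"dy":0,"dz":-0.025,"claw":0},{"wx":0,"wy":0,"wz":0,"dx":0,"dy":0,"dz":-0.035,"claw":0},{"wx":0,"wy":0,"wz":0,"dx":0,"dy":0,"dz":-0.03,"claw":0},{"wx":0,"wy":0,"wz":0,"dx":0,"dy":0,"dz":0,"claw":0}]'
python3 - <<'E'
from h import *
# pregrasp at d=-155
u=np.array([np.cos(.2),np.sin(.2)]);t=np.array([.6845,-.077])-.16*u;print(t)
go([*t,.105],.20-np.pi/2)
cv2.imwrite('pics/s17.png',camera('side')[:,:,::-1])
E
```

```text
t: 14.65
tcp_pos: [0.4746, 0.3643, 0.0107]
tool_rot: [-2.345, 2.09, 0.0]
ft_force: [0.2, -0.6, 5.6]
opening: 0.0189
t: 15.28
tcp_pos: [0.4757, 0.3649, 0.1129]
tool_rot: [-2.342, 2.088, -0.002]
ft_force: [-0.0, -0.6, -1.0]
opening: 0.0191
[ 0.52768935 -0.10878709]
t 15.275 tcp [0.4757 0.3649 0.1129] op 0.0191 F [-0.  -0.6 -1. ] q [0.46 0.36 1.64 0.   1.14 1.91]
shift now-axes [0.4766 0.0026 0.007 ] after-turn axes [0.4746 0.0431 0.0079] turn [-0.0037  0.0016 -0.0851]
```

View pics/s17.png

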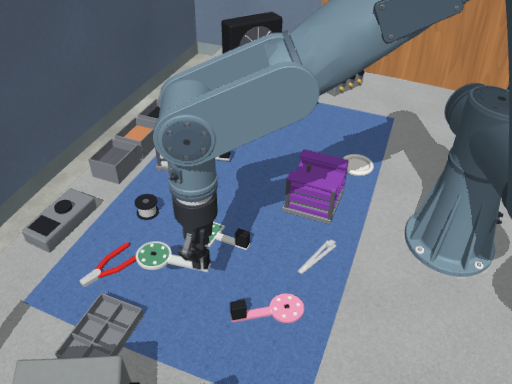

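```bash
python3 -m creep '[{"wx":0,"wy":0,"wz":0,"dx":0.03,"dy":0.005,"dz":0,"claw":0},{"wx":0,"wy":0,"wz":0,"dx":0.05,"dy":0.01,"dz":0,"claw":0},{"wx":0,"wy":0,"wz":0,"dx":0.05,"dy":0,"dz":0,"claw":0},{"wx":0,"wy":0,"wz":0,"dx":0.05,"dy":0,"dz":0,"claw":0},{"wx":0,"wy":0,"wz":0,"dx":0.05,"dy":0,"dz":0,"claw":0}]' && python3 -m creep '[{"wx":0,"wy":0,"wz":0,"dx":0.05,"dy":0,"dz":0,"claw":0},{"wx":0,"wy":0,"wz":0,"dx":0.05,"dy":0,"dz":0,"claw":0},{"wx":0,"wy":0,"wz":0,"dx":0.04,"dy":0,"dz":0,"claw":0},{"wx":0,"wy":0,"wz":0,"dx":0.03,"dy":0,"dz":0,"claw":0},{"wx":0,"wy":0,"wz":0,"dx":0,"dy":0,"dz":0,"claw":0}]'
python3 - <<'E'
from h import *
go([.5277,-.1088,.0925],.20-np.pi/2)
E
```

```text
t: 15.95
tcp_pos: [0.484, 0.1323, 0.1083]
tool_rot: [2.343, -2.088, -0.005]
ft_force: [1.1, 0.5, -1.5]
opening: 0.0189
t: 16.58
tcp_pos: [0.504, -0.0365, 0.1084]
tool_rot: [2.34, -2.093, -0.005]
ft_force: [-0.2, -0.4, -2.0]
opening: 0.0189
t 16.575 tcp [ 0.504  -0.0365  0.1084] op 0.0189 F [-0.2 -0.4 -2. ] q [-0.31  0.18  1.88 -0.    1.09  1.15]
shift now-axes [ 0.0745 -0.0156  0.0158] after-turn axes [ 0.0755 -0.0089  0.0159] turn [ 0.0037  0.0011 -0.0885]
```

```bash
python3 -m creep '[{"wx":0,"wy":0,"wz":-0.044,"dx":0.01,"dy":0,"dz":0,"claw":0},{"wx":0.003,"wy":0,"wz":-0.044,"dx":0.02,"dy":0,"dz":0.005,"claw":0},{"wx":0,"wy":0,"wz":0,"dx":0.03,"dy":0,"dz":0.005,"claw":0},{"wx":0,"wy":0,"wz":0,"dx":0.0155,"dy":0,"dz":0.005,"claw":0},{"wx":0,"wy":0,"wz":0,"dx":0,"dy":0,"dz":0,"claw":0}]'
python3 - <<'E'
from h import *
go([.5277,-.1088,.0925],.20-np.pi/2)
x=camera('side')[:,:,::-1];cv2.imwrite('pics/s18.png',cv2.resize(x[90:190,140:300],None,fx=5,fy=5,interpolation=cv2.INTER_CUBIC))
cv2.imwrite('pics/w18.png',camera('wrist')[:,:,::-1])
E
```

```text
t: 17.2
tcp_pos: [0.5178, -0.1089, 0.0939]
tool_rot: [-2.433, 1.986, 0.002]
ft_force: [-1.0, 0.3, -1.8]
opening: 0.0192
t 17.2 tcp [ 0.5178 -0.1089  0.0939] op 0.0192 F [-1.   0.3 -1.8] q [-0.43  0.25  1.83  0.    1.06  0.94]
shift now-axes [ 0.0019 -0.0097  0.0014] after-turn axes [ 0.0018 -0.0097  0.0014] turn [-0.0002  0.0016  0.0017]
```

View pics/s18.png

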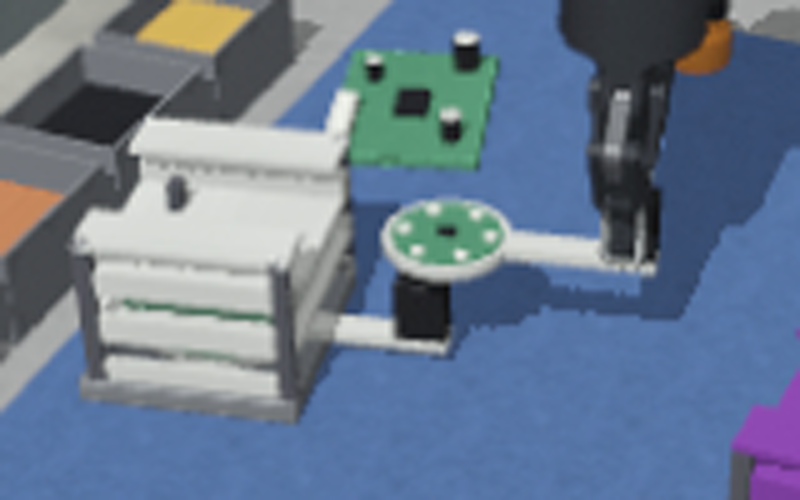

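View pics/w18.png

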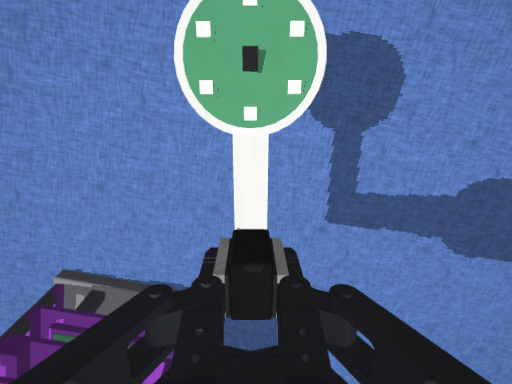

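```bash
python3 -m creep '[{"wx":0,"wy":0,"wz":0,"dx":0.0018,"dy":-0.01,"dz":0.001,"claw":0},{"wx":0,"wy":0,"wz":0,"dx":0,"dy":-0.012,"dz":0,"claw":0},{"wx":0,"wy":0,"wz":0,"dx":0,"dy":-0.012,"dz":0,"claw":0},{"wx":0,"wy":0,"wz":0,"dx":0,"dy":0,"dz":0,"claw":0}]'
python3 - <<'E'
from h import *
u=np.array([np.cos(.2),np.sin(.2)]);t=np.array([.6845,-.077])-.054*u;print(t)
go([*t,.0925],.20-np.pi/2)
cv2.imwrite('pics/w19.png',camera('wrist')[:,:,::-1])
E
```

```text
t: 17.8
tcp_pos: [0.5534, -0.1038, 0.0943]
tool_rot: [-2.434, 1.983, -0.003]
ft_force: [0.6, -0.5, -0.9]
opening: 0.0189
[ 0.6315764  -0.08772814]
t 17.8 tcp [ 0.5534 -0.1038  0.0943] op 0.0189 F [ 0.6 -0.5 -0.9] q [-0.4   0.31  1.74  0.    1.08  0.97]
shift now-axes [ 0.0001 -0.0798  0.002 ] after-turn axes [-0.0002 -0.0798  0.0018] turn [-0.0027 -0.0003  0.0038]
```

View pics/w19.png

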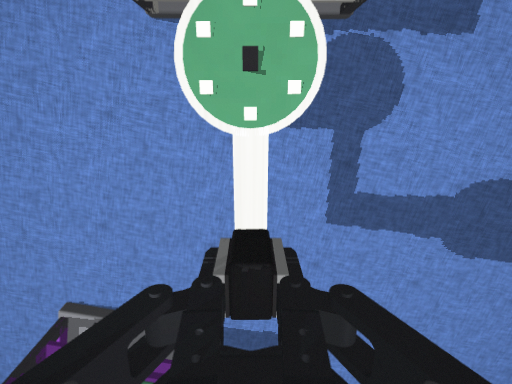

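```bash
python3 -m creep '[{"wx":0,"wy":0,"wz":0.003,"dx":0,"dy":-0.012,"dz":0.001,"claw":0},{"wx":0,"wy":0,"wz":0,"dx":0,"dy":-0.012,"dz":0,"claw":0},{"wx":0,"wy":0,"wz":0,"dx":0,"dy":-0.012,"dz":0,"claw":0},{"wx":0,"wy":0,"wz":0,"dx":0,"dy":0,"dz":0,"claw":0}]'
python3 - <<'E'
from h import *
go([.6316,-.0877,.0925],.20-np.pi/2)
x=camera('side')[:,:,::-1];cv2.imwrite('pics/s20.png',cv2.resize(x[90:190,140:300],None,fx=5,fy=5,interpolation=cv2.INTER_CUBIC))
cv2.imwrite('pics/w20.png',camera('wrist')[:,:,::-1])
E
```

```text
t: 18.35
tcp_pos: [0.5885, -0.0968, 0.0933]
tool_rot: [-2.431, 1.987, -0.003]
ft_force: [-0.4, 0.2, -1.1]
opening: 0.0192
t 18.35 tcp [ 0.5885 -0.0968  0.0933] op 0.0192 F [-0.4  0.2 -1.1] q [-0.36  0.38  1.66  0.    1.1   1.01]
shift now-axes [-0.0004 -0.044   0.0009] after-turn axes [-0.0004 -0.044   0.0008] turn [-0.0026 -0.0003  0.0005]
```

View pics/w20.png

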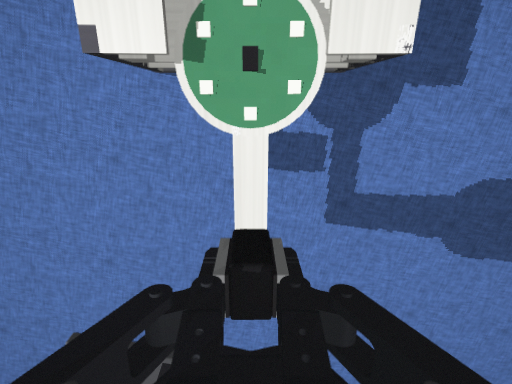

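View pics/s20.png

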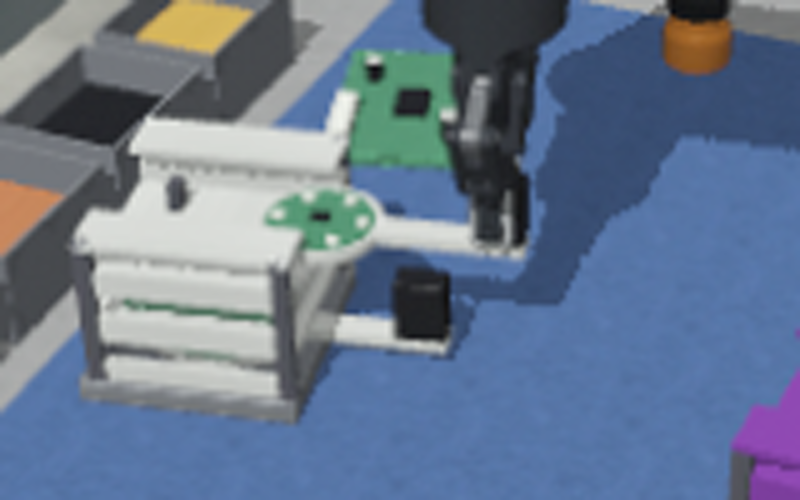

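```bash
python3 -m creep '[{"wx":-0.0025,"wy":0,"wz":0,"dx":-0.0015,"dy":-0.012,"dz":0,"claw":0},{"wx":0,"wy":0,"wz":0,"dx":0,"dy":-0.012,"dz":0,"claw":0},{"wx":0,"wy":0,"wz":0,"dx":0,"dy":-0.012,"dz":0,"claw":0},{"wx":0,"wy":0,"wz":0,"dx":0,"dy":-0.007,"dz":0,"claw":0},{"wx":0,"wy":0,"wz":0,"dx":0,"dy":0,"dz":0,"claw":0}]'
python3 -m creep '[{"wx":0,"wy":0,"wz":0,"dx":0,"dy":0,"dz":0.003,"claw":0},{"wx":0,"wy":0,"wz":0,"dx":0,"dy":0,"dz":0.003,"claw":0},{"wx":0,"wy":0,"wz":0,"dx":0,"dy":0,"dz":0,"claw":0}]'
python3 - <<'E'
from h import *
go([.6316,-.0877,.0847],.20-np.pi/2)
cv2.imwrite('pics/w21.png',camera('wrist')[:,:,::-1])
E
```

```text
t: 19.08
tcp_pos: [0.6298, -0.0868, 0.0931]
tool_rot: [2.432, -1.988, -0.001]
ft_force: [-0.0, -0.0, -0.1]
opening: 0.0191
t: 19.45
tcp_pos: [0.6288, -0.087, 0.0868]
tool_rot: [2.431, -1.989, -0.002]
ft_force: [0.1, 0.3, -0.6]
opening: 0.0188
t 19.45 tcp [ 0.6288 -0.087   0.0868] op 0.0188 F [ 0.1  0.3 -0.6] q [-0.32  0.47  1.55 -0.    1.13  1.05]
shift now-axes [ 0.0013 -0.0026  0.0021] after-turn axes [ 0.0013 -0.0026  0.0021] turn [ 0.0014  0.0005 -0.0004]
```

View pics/w21.png

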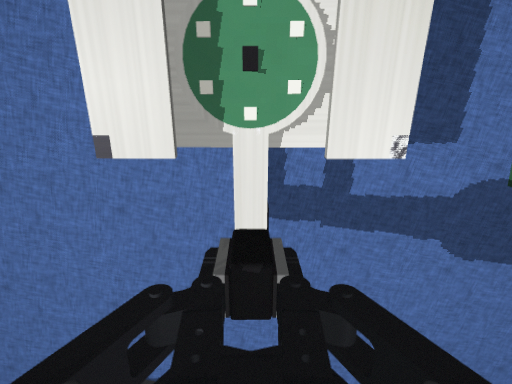

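Disc is fully past the floor's front edge (row 147, disc edge row 135) and centred. Lower to the floor.

```bash
python3 -m creep '[{"wx":0.001,"wy":0,"wz":0,"dx":0,"dy":-0.002,"dz":0.0015,"claw":0},{"wx":0,"wy":0,"wz":0,"dx":0,"dy":0,"dz":0.001,"claw":0},{"wx":0,"wy":0,"wz":0,"dx":0,"dy":0,"dz":0,"claw":0}]'
python3 - <<'E'
from h import *
go([.6316,-.0877,.0847],.20-np.pi/2)
x=camera('side')[:,:,::-1];cv2.imwrite('pics/s22.png',cv2.resize(x[90:190,140:300],None,fx=5,fy=5,interpolation=cv2.INTER_CUBIC))
E
```

```text
t: 19.88
tcp_pos: [0.6313, -0.0866, 0.0847]
tool_rot: [-2.432, 1.989, -0.001]
ft_force: [-0.4, 0.3, -1.7]
opening: 0.0191
t 19.875 tcp [ 0.6313 -0.0866  0.0847] op 0.0191 F [-0.4  0.3 -1.7] q [-0.32  0.47  1.55  0.    1.12  1.05]
shift now-axes [ 0.0011 -0.0001  0.    ] after-turn axes [ 0.0011 -0.0001  0.    ] turn [-0.0005  0.     -0.0002]
```

View pics/s22.png

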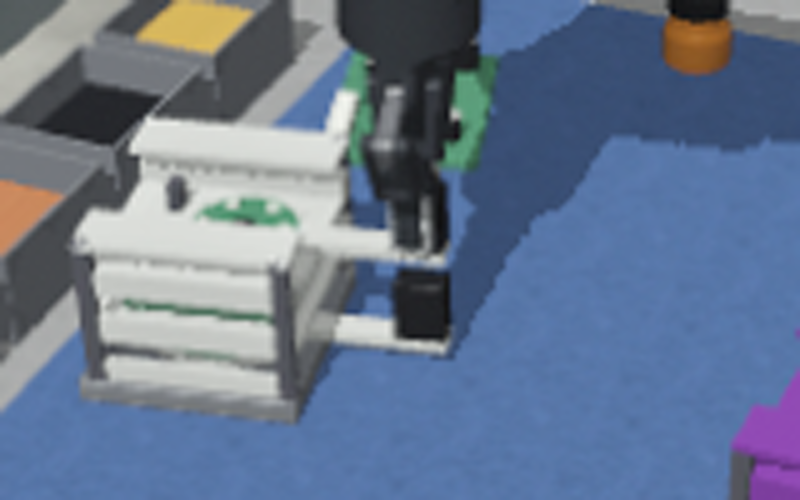

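```bash
python3 -m creep '[{"wx":0,"wy":0,"wz":0,"dx":0,"dy":-0.001,"dz":0.001,"claw":0},{"wx":0,"wy":0,"wz":0,"dx":0,"dy":0,"dz":0,"claw":0}]'
python3 -m creep '[{"wx":0,"wy":0,"wz":0,"dx":0,"dy":0,"dz":0,"claw":0.3},{"wx":0,"wy":0,"wz":0,"dx":0,"dy":0,"dz":0,"claw":0.5},{"wx":0,"wy":0,"wz":0,"dx":0,"dy":0,"dz":0,"claw":0.7},{"wx":0,"wy":0,"wz":0,"dx":0,"dy":0,"dz":0,"claw":0.7}]'
python3 - <<'E'
from h import *
go([.6316,-.0877,.0847],.20-np.pi/2)
x=camera('side')[:,:,::-1];cv2.imwrite('pics/s23.png',cv2.resize(x[90:190,140:300],None,fx=5,fy=5,interpolation=cv2.INTER_CUBIC))
cv2.imwrite('pics/w23.png',camera('wrist')[:,:,::-1])
E
```

```text
t: 20.18
tcp_pos: [0.6325, -0.0865, 0.0845]
tool_rot: [-2.432, 1.988, -0.001]
ft_force: [-2.5, 0.1, 3.5]
opening: 0.019
t: 20.68
tcp_pos: [0.6323, -0.0864, 0.0836]
tool_rot: [-2.432, 1.989, -0.0]
ft_force: [0.3, -0.3, -1.0]
opening: 0.0597
t 20.675 tcp [ 0.6323 -0.0864  0.0836] op 0.0597 F [ 0.3 -0.3 -1. ] q [-0.32  0.48  1.54  0.    1.12  1.05]
shift now-axes [ 0.0012  0.0009 -0.0011] after-turn axes [ 0.0012  0.0009 -0.0011] turn [-0.0004  0.0001 -0.0002]
```

View pics/s23.png

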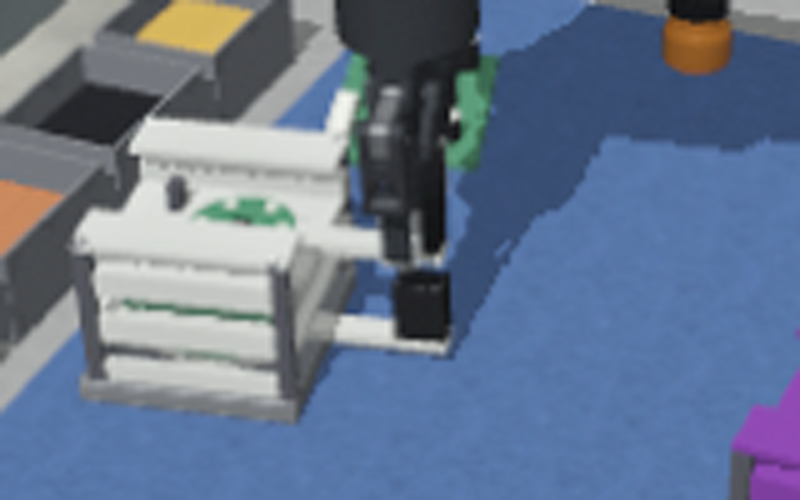

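View pics/w23.png

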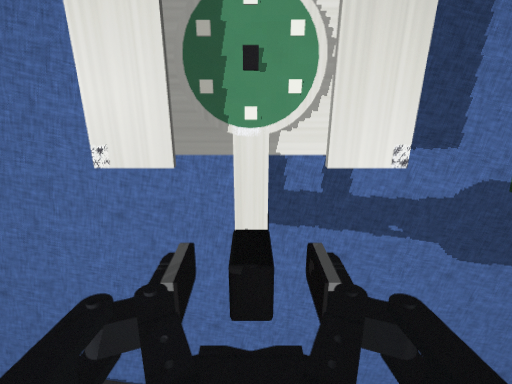

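Released and lying flat. Lift straight up, back off, and check.

```bash
python3 -m creep '[{"wx":0,"wy":0,"wz":0,"dx":0,"dy":0,"dz":-0.02,"claw":0.7},{"wx":0,"wy":0,"wz":0,"dx":0,"dy":0,"dz":-0.04,"claw":0.7},{"wx":0,"wy":0,"wz":0,"dx":0,"dy":0.01,"dz":-0.04,"claw":0.7},{"wx":0,"wy":0,"wz":0,"dx":0,"dy":0.03,"dz":-0.03,"claw":0.8},{"wx":0,"wy":0,"wz":0,"dx":0,"dy":0.03,"dz":0,"claw":0.8}]'
python3 -m creep '[{"wx":0,"wy":0,"wz":0,"dx":0,"dy":0.03,"dz":0,"claw":0.8},{"wx":0,"wy":0,"wz":0,"dx":0,"dy":0.03,"dz":0,"claw":0.8},{"wx":0,"wy":0,"wz":0,"dx":0,"dy":0,"dz":0,"claw":0.8},{"wx":0,"wy":0,"wz":0,"dx":0,"dy":0,"dz":0,"claw":0.8}]'
python3 - <<'E'
from h import *
go([.6316,-.0877,.0847],.20-np.pi/2)
s=camera('side')[:,:,::-1];print([(n,np.round(d['location'],3),d['score']) for n in('large_grip','small_grip','square_grip') for d in tip_of('side',n)])
t=camera('top')[:,:,::-1]
cv2.imwrite('pics/s24.png',cv2.resize(s[90:190,140:300],None,fx=5,fy=5,interpolation=cv2.INTER_CUBIC))
w=camera('wrist')[:,:,::-1]
for n in('large_grip','small_grip'):print(n,[(np.round(d['location'],3),d['score']) for d in tip_of('wrist',n)])
cv2.imwrite('pics/w24.png',w);cv2.imwrite('pics/t24.png',t);cv2.imwrite('pics/sf24.png',s)
E
```

```text
t: 21.4
tcp_pos: [0.5651, -0.1012, 0.2189]
tool_rot: [-2.43, 1.986, -0.012]
ft_force: [0.2, -0.0, 0.0]
opening: 0.0685
t: 21.9
tcp_pos: [0.5057, -0.1124, 0.215]
tool_rot: [-2.431, 1.988, -0.004]
ft_force: [0.2, -0.7, 0.5]
opening: 0.0679
t 21.9 tcp [ 0.5057 -0.1124  0.215 ] op 0.0679 F [ 0.2 -0.7  0.5] q [-0.45  0.07  1.77  0.    1.3   0.92]
shift now-axes [ 0.0005 -0.1279  0.1307] after-turn axes [ 0.0008 -0.1283  0.1303] turn [-0.0026 -0.0013 -0.0004]
[('large_grip', array([ 0.63 , -0.085,  0.043]), 0.75), ('small_grip', array([ 0.629, -0.084,  0.101]), 0.89), ('small_grip', array([0.39 , 0.382, 0.024]), 0.83), ('square_grip', array([0.455, 0.197, 0.024]), 0.61)]
large_grip [(array([ 0.629, -0.087,  0.039]), 0.61)]
small_grip [(array([ 0.629, -0.083,  0.1  ]), 0.57)]
```

View pics/s24.png

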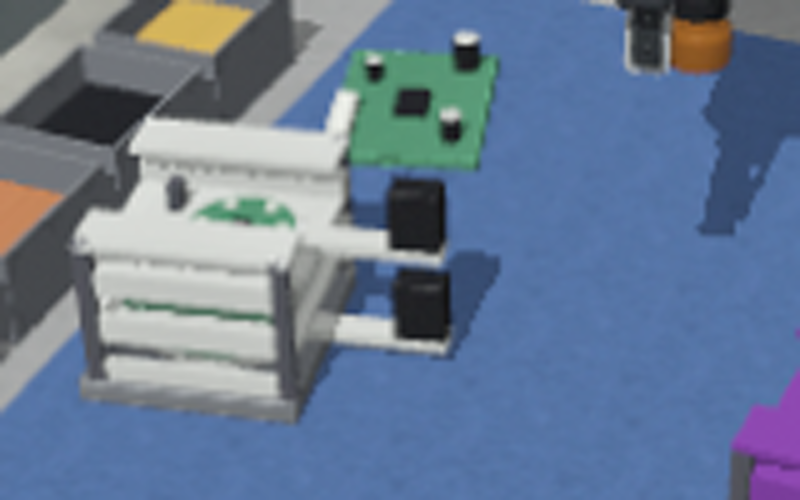

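View pics/w24.png

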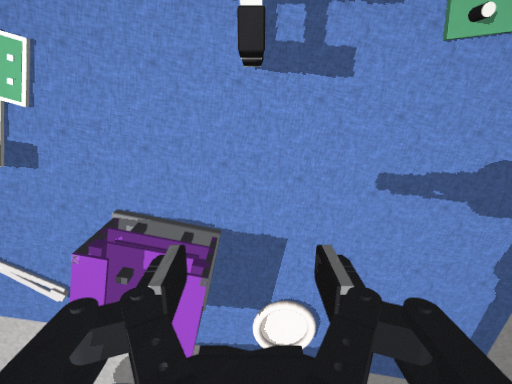

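View pics/t24.png

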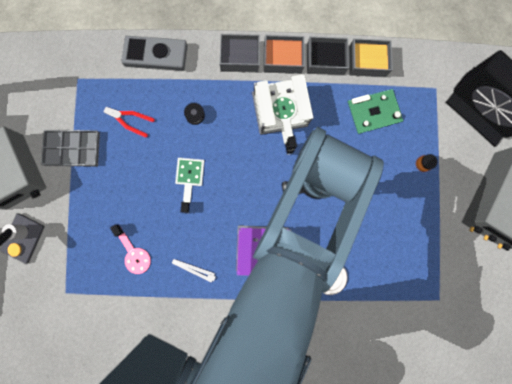

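```bash
python3 -c "
from bench import *
print(job_done())"
```

```text
the job is handed in; nothing more can be done
None
```

I slid the larger disc into the lowest slot first, then the smaller disc into the top slot, and released both. I handed the job in at about 22 s of the 64 s allowed.

- **Grips:** The last pictures show both carriers level, with their grips standing outside. The networks put the grips at z ≈ 40 mm (large) and 100 mm (small), close to the 39 and 99 mm expected with the boards resting on their floors.
- **Depth:** Both grips read about 54–56 mm in front of the opening, so both discs should be wholly in (limit 65 mm, stop 49 mm). The small disc shows clear of the front edge in the wrist picture. The large disc is hidden under the shelf, so for it I rely on the grip position and the view during insertion.
- **Other objects:** The square board, the pink look-alike and the purple cassette appear where they were. The gripper is open and clear of everything.
- **Forces:** The wrist force never read above about 6 N.
- **Disagreement:** My first estimate of the cassette's angle from the fixed cameras was 0.237 rad. The wrist camera gave 0.20 rad during the first insertion, so I corrected the angle then and used 0.20 for the second.

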